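# Close the stockroom's battery bench for the night

## Robot

A 6-joint arm with a two-finger parallel gripper is mounted at the origin on the work surface. World frame = base frame: x ahead of the robot, y to its left, z up, the work surface at z = 0. Lengths are in m, angles in degrees, forces in N, time in s.
With the tool pointing down it reaches from about 0.25 to 0.725 m from the base axis. Payload 4 kg.
Tool frame: the origin (TCP) lies at the very end of the fingers, on their centre line; the grasp point (between the pads) lies behind it (ctrl.grip_point_offset is the z of the grasp point in the tool frame, in m); z points along the fingers, y is the direction in which the jaws open and shut (so a half turn about z gives the same grasp; the last joint's range is limited). The gripper opens to 85 mm and grips with 20 to 120 N. Pads are 22 mm wide; open, the fingers measure 114 mm over their backs; the gripper's body (76 mm by 85 mm) begins 54 mm behind the grasp point. The pads swing forward as they close: fully open they stand 13 mm farther back than shut.
Start: joints at [-74.026, 13.785, 0.286, 76.501, 0, 90], TCP at [0.138, -0.481, 0.231] pointing down, gripper open.
Joint ranges: [-155.79, 155.79], [-60.16, 107.12], [-62.33, 73.08], [-114, 123.19], [-81.49, 82.49], [-180, 180]. Speed limits (degrees/s): [159.86, 159.86, 180, 180, 180, 180].

## Interface

Orientations are given as a 3x3 rotation matrix whose columns are the frame's x, y, z axes.
In Python, from plant import ctrl gives the robot as it stands. The module is installed in compiled form; this text tells all that it offers.
- The arm moves only by the tool servo_tool, never from a script. Its argument "commands" is a list that holds one entry, the list of rows, each a list of 4 numbers: the shift along the tool's x, y, z in mm, then the turn about the tool's z in rad. In form: [[[tx, ty, tz, twist], ...]]. A call has 1 to 5 rows; each row is the pose to reach, as a shift and turn from the pose commanded when the call began, along the tool's axes at that moment; what a row does not reach only later rows make up. A row lasts 1/12 s, in which the tool goes at most 41.7 mm and 7.16 degrees, less where a joint would pass 70% of its speed; a pose out of reach is approached as far as the arm can. A call with a gripper value outside its range is refused whole. "hand" is the opening in per cent of the stroke, from 0 (shut) to 100 (fully open), set as the call begins (left out, the last holds). The fingers move at their own pace and stop on an object; "grip_force" is the grip in N (left out, the last holds). Time passes only in rows, so rows that repeat a pose let the fingers close. It gives the time, the measured TCP pose, the force and the opening at its end, in the units of the state.
- ctrl.state(): the state, without advancing time (a new reading comes with each control period).
- ctrl.grab_frame(name): name is "scene" or "top" or "wrist"; returns the picture (400x640x3 uint8, blue, green, red); there is no depth.
- ctrl.camera_params(name): a dict with "fx", "fy", "cx", "cy" (pixels), "k1" (the pictures are not rectified: a ray, as slopes to the right and down, at radius r is drawn at 1 + k1 r^2 times it, then the intrinsics apply), "extrinsics" (4x4, takes a point from world to camera coordinates); the wrist camera has in their place "tool_from_camera" (4x4, takes a point from camera to tool coordinates, whose origin is the TCP and whose axes are the flange's). Camera axes: x right, y down, z forward; pixel columns grow to the right and rows downward; lengths in m; the calibration is good to about 2 mm. A picture is of the moment at which its call begins: read the wrist's pose just before it. camera_params takes no time and is no camera call.
- ctrl.finish_job(): hands the job in, once; it reports no verdict.
The state is a dict: "t": time; "q": joint angles; "joint_vel": joint speeds; "joint_efforts": joint torques, N m; "tcp_pos": TCP position; "orientation": TCP orientation; "contact_force": force on the tool from outside, world axes, zero at the start; "wrist_torque": the same for the moment, N m; "gripper_width": opening from 0.0 (shut) to 1.0 (fully open).
Only numpy, scipy, OpenCV 4.12 (cv2) and the standard library are available. Lean on these libraries where they do the work, as an engineer would, in place of code of your own. Each camera call takes 0.05 s, during which the arm holds its last target.

## Task

Close the battery bench for the night: switch off all five paddle switches of the power strip with one drag along the row, put every loose battery pack down home in a well of the keeper rack, then swing the yellow bar across over them, line its eye up with the clevis and drop the lock pin through until its flange sits on the ear. Leave the spray can, tape roll and gift box where they are.

Things in the scene. Friction and masses are not known exactly. Their poses are not given: they have to be found in the camera images.
- rack: Keeper rack, fixed to the bench: black steel base 100 x 320 x 6 mm with a grey four-well tray; a pivot post for the yellow bar at its +y end and a clevis post at its -y end. Origin: centre of its underside, on the bench. Its y runs along the row of wells, z up, and -x is the side facing the robot, to which the bar opens.
- bar_knob (a point): Centre of the upright black round knob on the yellow keeper bar (22 mm diameter, 32 mm tall), the handle of the bar, 120 mm from its pivot; 90 mm above the bench, the knob spans 74 to 106 mm.
- bar (a joint): Swing of the yellow keeper bar (rad) about its upright pivot at rack x = 0, y = +132 mm. 0 = across the tray, eye hole over clevis hole; grows as it opens towards the robot, to 1.8. No stop at 0: it goes past to -0.06. Stays where left; moves at about 1 N at the knob. Level flat bar 20 mm wide, 10 thick, underside 56 mm above the bench: 6 mm over a seated pack.
- bar_eye (a point): Centre of the upright hole (11 mm) in the bar's free end, at the bar's top face, 66 mm above the bench, 264 mm from the pivot. The end is 30 x 30 mm.
- clevis_hole (a point): Mouth of the upright 11 mm hole (lightly chamfered) in the clevis' upper ear, on the ear's top face, 76 mm above the bench, rack y = -132 mm. Ears 32 x 32 x 8 mm; lower ear's top 54 mm up, with an equal hole; the bar's eye goes between with 2 mm above and below. The clevis post stands on the outer (-y) side, as high as the ear.
- pin_flange (a point): Lock pin: underside of its flange, on its axis (z up the pin). Steel shank 8 mm diameter reaches 48 mm below, the last 8 mm a tapered nose (3 mm at the tip); flange 22 mm diameter, 4 thick; red grip above. 60 g. Starts upright in the 13 mm hole of a fixed wooden parking block (56 x 56 x 54 mm tall), flange on its top. Fully home, the flange rests on the clevis' upper ear.
- pin_grip (a point): The lock pin's red grip, 20 mm diameter: a point on its axis 26 mm above the flange's underside. The grip spans from 4 to 36 mm above the flange's underside; held at this point the fingertips stay above the ear.
- strip_mid (a point): On the top (40 mm up) of the white five-way power strip, at the hinge of its middle red paddle, sw2. x runs along the row from the first paddle (sw0, at x = -84 mm) to the last (sw4, +84 mm), 42 mm apart; z up. The strip is 290 x 60 x 40 mm, fixed, its centre line 18 mm to -y of this point; sockets on that side.
- spraycan: Blue spray can, 54 mm diameter, 160 mm tall, a bystander. Origin: centre of its underside.
- taperoll: Roll of packing tape lying flat, 96 mm diameter, 48 mm high, a bystander. Origin: centre of its underside.
- giftbox: Blue and white gift box 90 x 110 x 100 mm, a bystander. Origin: centre of its underside.
- sw0 (a joint): Paddle switch 0 of the row (rad): 0 = on, standing 24 mm above the strip, leaning 0.15 rad towards sw0; 1.4 = off, folded over towards sw4, then under 12 mm high. 15 mm wide, 6 thick, very light; clearly past upright it falls to off by itself. A fingertip drawn along the row from the sw0 end past sw4, 14 to 18 mm above the strip, folds them all in turn.
- sw1 (a joint): Paddle switch 1 of the row (rad): 0 = on, standing 24 mm above the strip, leaning 0.15 rad towards sw0; 1.4 = off, folded over towards sw4, then under 12 mm high. 15 mm wide, 6 thick, very light; clearly past upright it falls to off by itself. A fingertip drawn along the row from the sw0 end past sw4, 14 to 18 mm above the strip, folds them all in turn.
- sw2 (a joint): Paddle switch 2 of the row (rad): 0 = on, standing 24 mm above the strip, leaning 0.15 rad towards sw0; 1.4 = off, folded over towards sw4, then under 12 mm high. 15 mm wide, 6 thick, very light; clearly past upright it falls to off by itself. A fingertip drawn along the row from the sw0 end past sw4, 14 to 18 mm above the strip, folds them all in turn.
- sw3 (a joint): Paddle switch 3 of the row (rad): 0 = on, standing 24 mm above the strip, leaning 0.15 rad towards sw0; 1.4 = off, folded over towards sw4, then under 12 mm high. 15 mm wide, 6 thick, very light; clearly past upright it falls to off by itself. A fingertip drawn along the row from the sw0 end past sw4, 14 to 18 mm above the strip, folds them all in turn.
- sw4 (a joint): Paddle switch 4 of the row (rad): 0 = on, standing 24 mm above the strip, leaning 0.15 rad towards sw0; 1.4 = off, folded over towards sw4, then under 12 mm high. 15 mm wide, 6 thick, very light; clearly past upright it falls to off by itself. A fingertip drawn along the row from the sw0 end past sw4, 14 to 18 mm above the strip, folds them all in turn.
- well0 (a point): Centre of the floor of well 0 of the tray, 8 mm above the bench. Wells are 66 mm (rack x) by 49 mm (rack y), walls 12 mm above the floor, 54 mm apart; any pack fits any well.
- pack0_c (a point): Centre of battery pack 0: black block with an orange band and two metal contacts on top, 60 mm (its x) x 44 mm (its y) x 42 mm tall, 0.24 kg, lying right way up on the bench (centre 21 mm up). A seated pack has its x along the rack's x, either way round, its centre 29 mm above the bench. Absent in some starts.
- well1 (a point): Centre of the floor of well 1 of the tray, 8 mm above the bench. Wells are 66 mm (rack x) by 49 mm (rack y), walls 12 mm above the floor, 54 mm apart; any pack fits any well.
- pack1_c (a point): Centre of battery pack 1: black block with an orange band and two metal contacts on top, 60 mm (its x) x 44 mm (its y) x 42 mm tall, 0.24 kg, lying right way up on the bench (centre 21 mm up). A seated pack has its x along the rack's x, either way round, its centre 29 mm above the bench. Absent in some starts.
- well2 (a point): Centre of the floor of well 2 of the tray, 8 mm above the bench. Wells are 66 mm (rack x) by 49 mm (rack y), walls 12 mm above the floor, 54 mm apart; any pack fits any well.
- pack2_c (a point): Centre of battery pack 2: black block with an orange band and two metal contacts on top, 60 mm (its x) x 44 mm (its y) x 42 mm tall, 0.24 kg, lying right way up on the bench (centre 21 mm up). A seated pack has its x along the rack's x, either way round, its centre 29 mm above the bench. Absent in some starts.
- well3 (a point): Centre of the floor of well 3 of the tray, 8 mm above the bench. Wells are 66 mm (rack x) by 49 mm (rack y), walls 12 mm above the floor, 54 mm apart; any pack fits any well.
- pack3_c (a point): Centre of battery pack 3: black block with an orange band and two metal contacts on top, 60 mm (its x) x 44 mm (its y) x 42 mm tall, 0.24 kg, lying right way up on the bench (centre 21 mm up). A seated pack has its x along the rack's x, either way round, its centre 29 mm above the bench. Absent in some starts.
There are look-alikes about, which are no part of the job. What is shaped like the part that bears pack2_c but red is not meant.

How it is judged (in metres and radians):
On the way, in this order (a step that is already met when the one before it is completed fails the run):
1. every pack present sits home in a well of the rack, the bar still open (x of pack0_c in the frame of rack between -0.006 and 0.006 m and y of pack0_c in the frame of rack between -0.09 and 0.09 m and z of pack0_c in the frame of rack between 0.026 and 0.032 m and angle between each of pack0_c, pack1_c, pack2_c, pack3_c's own z axis and vertical below 0.08 rad and x of pack1_c in the frame of rack between -0.006 and 0.006 m and y of pack1_c in the frame of rack between -0.09 and 0.09 m and z of pack1_c in the frame of rack between 0.026 and 0.032 m and x of pack2_c in the frame of rack between -0.006 and 0.006 m and y of pack2_c in the frame of rack between -0.09 and 0.09 m and z of pack2_c in the frame of rack between 0.026 and 0.032 m and x of pack3_c in the frame of rack between -0.006 and 0.006 m and y of pack3_c in the frame of rack between -0.09 and 0.09 m and z of pack3_c in the frame of rack between 0.026 and 0.032 m and value of joint bar above 0.6 rad), for 0.2 s.
2. the pin is through the clevis and the bar's eye, flange on the ear (value of joint bar between -0.015 and 0.015 rad and horizontal distance between pin_flange and clevis_hole below 0.004 m and z of pin_flange in the frame of clevis_hole between -0.004 and 0.003 m and angle between pin_flange's own z axis and vertical below 0.1 rad), for 0.2 s.
At the end, for the whole second after the job is handed in: All switches past 1.1 rad; each pack upright on a well's floor (3 mm in height, 6 mm off the row's line, tilt 0.08 rad); bar across within 0.015 rad; pin through clevis and eye, within 4 mm of the hole's axis, flange within 3 mm of the upper ear, tilt under 0.1 rad; all at rest (all of step 2 and value of joint each of sw0, sw1, sw2, sw3, sw4 above 1.1 rad and x of pack0_c in the frame of rack between -0.006 and 0.006 m and y of pack0_c in the frame of rack between -0.09 and 0.09 m and z of pack0_c in the frame of rack between 0.026 and 0.032 m and angle between each of pack0_c, pack1_c, pack2_c, pack3_c's own z axis and vertical below 0.08 rad and x of pack1_c in the frame of rack between -0.006 and 0.006 m and y of pack1_c in the frame of rack between -0.09 and 0.09 m and z of pack1_c in the frame of rack between 0.026 and 0.032 m and x of pack2_c in the frame of rack between -0.006 and 0.006 m and y of pack2_c in the frame of rack between -0.09 and 0.09 m and z of pack2_c in the frame of rack between 0.026 and 0.032 m and x of pack3_c in the frame of rack between -0.006 and 0.006 m and y of pack3_c in the frame of rack between -0.09 and 0.09 m and z of pack3_c in the frame of rack between 0.026 and 0.032 m); the robot touches nothing.
It fails at once if the hand went away from the strip with some switches off and others still on (not one drag) (value of joint any of sw0, sw1, sw2, sw3, sw4 above 1.1 rad and not (value of joint each of sw0, sw1, sw2, sw3, sw4 above 1.1 rad) and distance between the grasp point and strip_mid above 0.25 m).
It fails at once if the spray can was moved or knocked over (distance of spraycan from where it was at the start of the episode above 0.03 m or angle between spraycan's own z axis and vertical above 0.4 rad).
It fails at once if the tape roll was moved or knocked over (distance of taperoll from where it was at the start of the episode above 0.03 m or angle between taperoll's own z axis and vertical above 0.4 rad).
It fails at once if the gift box was moved or knocked over (distance of giftbox from where it was at the start of the episode above 0.03 m or angle between giftbox's own z axis and vertical above 0.4 rad).
Of pack0, pack1, pack2, pack3 only 3 to 4 are there at a start; the rules pass over those that are not, and their reading is None.
At some moment in a run one of pack0, pack1, pack2, pack3 may be knocked a few centimetres aside while the robot is not near it.
It also fails if it takes over 184 s, if anything falls off the work surface, if the arm or the gripper's body presses on something with over 40 N, if the wrist force passes 120 N, or if a joint passes its speed limit or range.

## Working session

There is one attempt and no reset: what is moved stays moved. The work goes in short steps, Python scripts to look and compute and a tool call to move; the robot and the scene stay as the last step left them, time stands still between calls to the robot, and variables do not carry over. Pictures are saved under pics/ and viewed, and the job is handed in when it is done.

Besides the shell and the picture viewer there is one more tool, called after "Request:" by a JSON object that holds its "name" and its "arguments", one argument or row to a line. servo_tool: Moves the arm, as the interface text tells. Its arguments: {"type":"object","properties":{"commands":{"type":"array"},"hand":{"type":"number"},"grip_force":{"type":"number"}},"required":["commands"]}

```bash
mkdir -p pics; cat > h.py <<'E'
import numpy as np, cv2
from plant import ctrl
def snap(n,f):
    im=ctrl.grab_frame(n); cv2.imwrite('pics/'+f+'.png',im); return im
def cam(n):
    p=ctrl.camera_params(n); return p
def ray(n,uv,st=None):
    p=cam(n); xd=(uv[0]-p['cx'])/p['fx']; yd=(uv[1]-p['cy'])/p['fy']
    x,y=xd,yd
    for _ in range(30):
        s=1+p['k1']*(x*x+y*y); x,y=xd/s,yd/s
    d=np.array([x,y,1.])
    if n=='wrist':
        st=st or ctrl.state(); T=np.array(p['tool_from_camera']); R=np.array(st['orientation'])
        return np.array(st['tcp_pos'])+R@T[:3,3], R@T[:3,:3]@d
    E=np.array(p['extrinsics']); R=E[:3,:3]
    return -R.T@E[:3,3], R.T@d
def atz(n,uv,z,st=None):
    o,d=ray(n,uv,st); return o+d*(z-o[2])/d[2]
def proj(n,P,st=None):
    p=cam(n); P=np.array(P,float)
    if n=='wrist':
        st=st or ctrl.state(); T=np.array(p['tool_from_camera']); R=np.array(st['orientation'])
        t=R.T@(P-np.array(st['tcp_pos'])); c=T[:3,:3].T@(t-T[:3,3])
    else:
        E=np.array(p['extrinsics']); c=E[:3,:3]@P+E[:3,3]
    x,y=c[0]/c[2],c[1]/c[2]; s=1+p['k1']*(x*x+y*y)
    return np.array([p['fx']*x*s+p['cx'],p['fy']*y*s+p['cy']])
def tri(rays):
    A=np.zeros((3,3));b=np.zeros(3)
    for o,d in rays:
        d=d/np.linalg.norm(d);M=np.eye(3)-np.outer(d,d);A+=M;b+=M@o
    X=np.linalg.solve(A,b); return X
E
python3 - <<'E'
from h import *
np.set_printoptions(precision=4,suppress=True)
for n in('scene','top','wrist'): snap(n,n+'0'); print(n,cam(n))
print(ctrl.state(),ctrl.grip_point_offset)
E
```

```text
scene {'fx': 441.38827640762673, 'fy': 441.38827640762673, 'cx': 319.87288506525914, 'cy': 199.56121983225188, 'k1': -0.11108896339024543, 'extrinsics': array([[ 0.4079,  0.9129,  0.0133, -0.1435],
       [ 0.498 , -0.2102, -0.8413, -0.1779],
       [-0.7653,  0.3498, -0.5404,  1.6634],
       [ 0.    ,  0.    ,  0.    ,  1.    ]])}
top {'fx': 498.4796938036058, 'fy': 498.4796938036058, 'cx': 314.890123793911, 'cy': 208.5233696731479, 'k1': 0.027691597416622107, 'extrinsics': array([[ 0.0063, -1.    , -0.0004, -0.0904],
       [-0.9817, -0.0061, -0.1905,  0.5084],
       [ 0.1905,  0.0016, -0.9817,  1.4946],
       [ 0.    ,  0.    ,  0.    ,  1.    ]])}
wrist {'fx': 326.0779258161908, 'fy': 326.0779258161908, 'cx': 320.17331906419935, 'cy': 198.9897555545672, 'k1': -0.06435005818582089, 'tool_from_camera': array([[ 0.0006, -0.9626, -0.2708,  0.0681],
       [ 1.    ,  0.0007, -0.0002, -0.    ],
       [ 0.0004, -0.2708,  0.9626, -0.1428],
       [ 0.    ,  0.    ,  0.    ,  1.    ]])}
{'t': 0.15, 'q': array([-74.0259,  13.8215,   0.2309,  76.5022,   0.0032,  90.0009]), 'joint_vel': array([ 0.0258, -0.1934,  0.1152, -0.0288, -0.0303,  0.0093]), 'joint_efforts': array([ -0.0004, -37.2633,  25.2639,   0.0124,  -0.    ,  -0.    ]), 'tcp_pos': array([ 0.1375, -0.4802,  0.2306]), 'orientation': array([[ 0.9614,  0.2752, -0.0004],
       [ 0.2752, -0.9614,  0.0016],
       [ 0.0001, -0.0016, -1.    ]]), 'contact_force': array([-0.2094, -0.6977, -0.1676]), 'wrist_torque': array([-0.0573, -0.0202,  0.0199]), 'gripper_width': 1.0012943504629832} -0.0187
```

View pics/scene0.png

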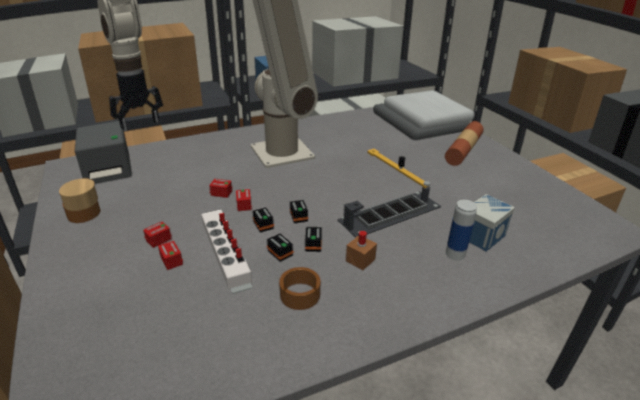

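View pics/top0.png

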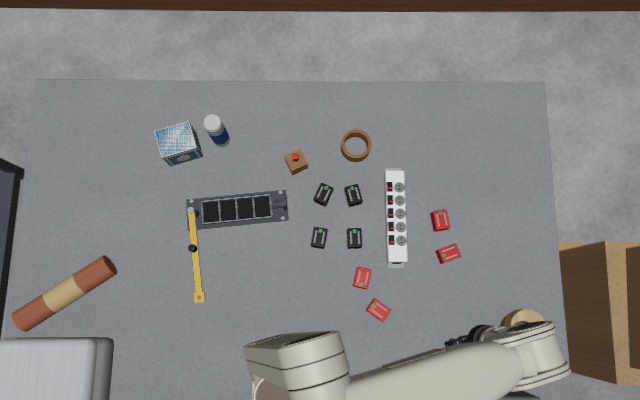

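View pics/wrist0.png

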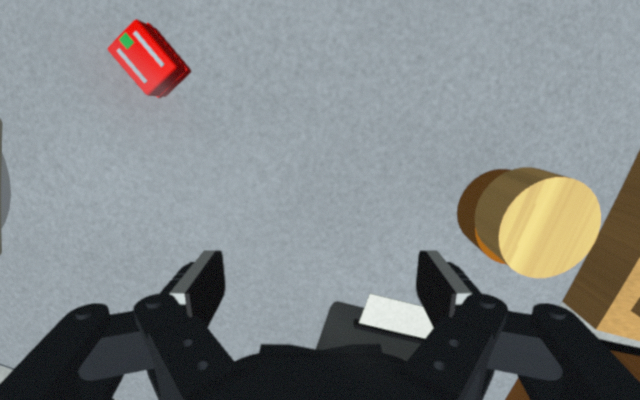

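```bash
python3 - <<'E'
from h import *
im=cv2.imread('pics/top0.png')
cv2.imwrite('pics/t1.png',cv2.resize(im[120:320,300:480],None,fx=3.3,fy=3,interpolation=cv2.INTER_CUBIC)[:600])
cv2.imwrite('pics/t2.png',cv2.resize(im[110:310,140:330],None,fx=3,fy=3,interpolation=cv2.INTER_CUBIC))
np.set_printoptions(precision=3,suppress=True)
hsv=cv2.cvtColor(im,cv2.COLOR_BGR2HSV)
for n,uv,z in [('p',(324,194),.042),('p',(353,195),.042),('p',(319,237),.042),('p',(354,238),.042),('block',(296,160),.054),('grip',(295,156),.09),('strip top',(395,170),.04),('strip bot',(397,262),.04),('sw4?',(389,186),.06),('sw0?',(390,240),.06),('knob',(193,248),.106),('pivot',(191,210),.066),('eye',(199,298),.066),('clevis',(279,202),.076),('tape',(356,145),.048),('can',(212,122),.16)]:
    P=atz('top',uv,z); print(n,P,np.linalg.norm(P[:2]))
E
```

```text
p [ 0.557 -0.115  0.042] 0.5686043229601355
p [ 0.554 -0.206  0.042] 0.59119797583212
p [ 0.421 -0.1    0.042] 0.4329795058052386
p [ 0.419 -0.208  0.042] 0.4675829989980429
block [ 0.663 -0.027  0.054] 0.6635748449689068
grip [ 0.665 -0.025  0.09 ] 0.6655622662969954
strip top [ 0.636 -0.339  0.04 ] 0.7211297381891434
strip bot [ 0.346 -0.338  0.04 ] 0.4842084547109017
sw4? [ 0.579 -0.316  0.06 ] 0.6601118691526442
sw0? [ 0.411 -0.316  0.06 ] 0.5182402592965459
knob [0.378 0.269 0.106] 0.46385198887289003
pivot [0.499 0.291 0.066] 0.5774774087637516
eye [0.235 0.253 0.066] 0.34505791641176864
clevis [0.523 0.022 0.076] 0.523769195571166
tape [ 0.715 -0.216  0.048] 0.7473886297253055
can [0.747 0.219 0.16 ] 0.7781783725425687
```

View pics/t1.png

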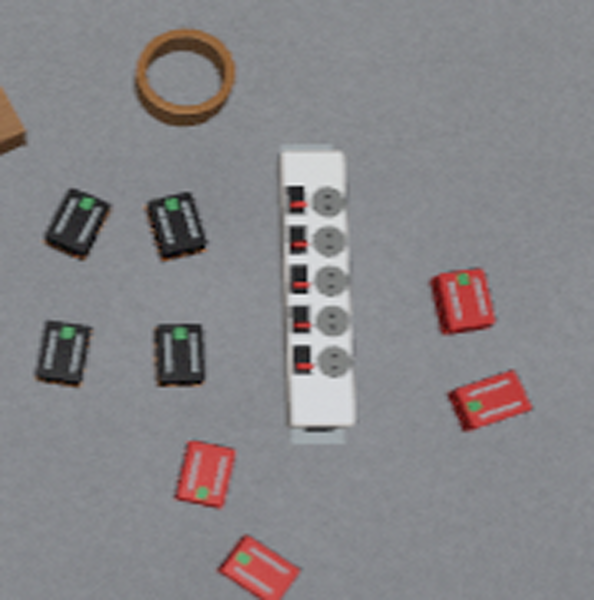

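View pics/t2.png

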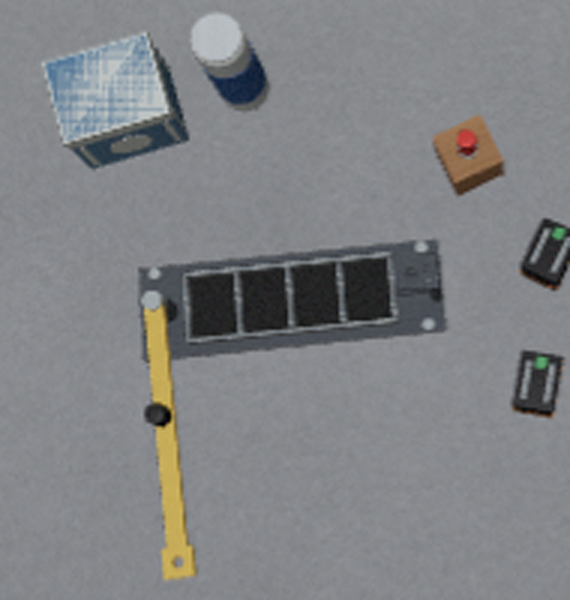

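```bash
cat >> h.py <<'E'
def go(x,y,z,yaw=None):
    st=ctrl.state(); R=np.array(st['orientation']); p=np.array(st['tcp_pos'])
    cy=np.arctan2(R[1,0],R[0,0]); yaw=cy if yaw is None else yaw
    tw=(cy-yaw+np.pi)%(2*np.pi)-np.pi
    # shift along nominal tool axes (tool z straight down)
    d=R.T@(np.array([x,y,z])-p)*1000
    n=max(np.ceil(np.linalg.norm(d)/41.7),np.ceil(abs(tw)/.125))
    print('t%.2f'%st['t'],'from',np.round(p,4),'yaw%.3f'%cy,'-> shift',np.round(d,1),'twist %.3f rows %d'%(tw,n),'q6 %.0f'%st['q'][5])
E
python3 -c "
from h import *
go(.5,-.22,.3,0)"
```

```text
t0.15 from [ 0.1375 -0.4802  0.2306] yaw0.279 -> shift [ 420.1 -150.5  -69.1] twist 0.279 rows 11 q6 90
```

Request:
{"name": "servo_tool", "arguments": {
  "commands": [
    [[40,-14,-7,0],[80,-28,-14,0],[120,-42,-21,0],[160,-56,-27,0],[190,-68,-31,0]]
  ],
  "hand": 100
}}

```text
t: 0.57
tcp_pos: [0.303, -0.3617, 0.2626]
orientation: [[0.961, 0.275, 0.0], [0.275, -0.961, 0.0], [0.0, 0.0, -1.0]]
contact_force: [0.2, -1.2, 0.1]
gripper_width: 0.999
```

Request:
{"name": "servo_tool", "arguments": {
  "commands": [
    [[38,-14,-6,0],[76,-28,-12,0],[114,-41,-18,0],[152,-55,-25,0],[190,-68,-31,0]]
  ]
}}

```text
t: 0.98
tcp_pos: [0.4667, -0.2437, 0.2936]
orientation: [[0.961, 0.276, -0.0], [0.276, -0.961, -0.0], [-0.0, -0.0, -1.0]]
contact_force: [1.1, -1.1, 0.3]
gripper_width: 1.004
```

Request:
{"name": "servo_tool", "arguments": {
  "commands": [
    [[20,-7,-4,0.1],[40,-14,-7,0.2],[40,-14,-7,0.279],[40,-14,-7,0.279]]
  ]
}}

```text
t: 1.32
tcp_pos: [0.501, -0.2198, 0.2996]
orientation: [[1.0, 0.001, -0.001], [0.001, -1.0, 0.0], [-0.001, -0.0, -1.0]]
contact_force: [0.3, -0.3, 0.6]
gripper_width: 0.998
```

```bash
python3 - <<'E'
from h import *
st=ctrl.state();print(st['t'],st['tcp_pos'],st['joint_vel'],st['q']);import pickle;pickle.dump(st,open('st1.pkl','wb'))
im=snap('wrist','w1')
E
```

```text
1.3167 [ 0.50101835 -0.2197709   0.29964053] [-1.90866258 -1.00739386 -1.31057776  0.15905656 -0.37881264 -6.28195159] [-2.36826302e+01  1.84431884e+01  1.66688601e+01  8.82854134e+01
 -3.51947835e-03  1.56247118e+02]
```

View pics/w1.png

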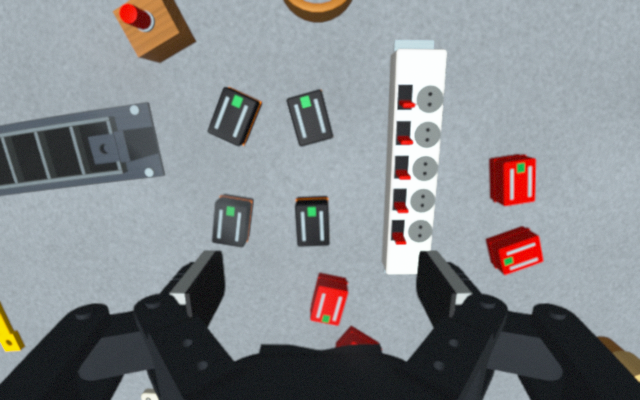

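```bash
cat >> h.py <<'E'
from scipy.optimize import minimize
def boxhull(n,c,yaw,size,st):
    sx,sy,sz=np.array(size)/2; ca,sa=np.cos(yaw),np.sin(yaw)
    pts=[]
    for a in(-1,1):
        for b in(-1,1):
            for e in(-1,1):
                pts.append(proj(n,[c[0]+ca*a*sx-sa*b*sy,c[1]+sa*a*sx+ca*b*sy,c[2]+e*sz],st))
    return cv2.convexHull(np.array(pts,np.float32))[:,0]
def fitbox(n,mask,c0,yaw0,st=None,size=(.06,.044,.042),zfree=False):
    S=8
    pu,pv=proj(n,c0,st); w=70
    x0=int(max(0,pu-w));y0=int(max(0,pv-w)); m=mask[y0:y0+2*w,x0:x0+2*w]
    # keep blob nearest centre
    k,l,s,cen=cv2.connectedComponentsWithStats(m.astype(np.uint8))
    best=min((i for i in range(1,k) if s[i,4]>80),key=lambda i:np.hypot(cen[i][0]-(pu-x0),cen[i][1]-(pv-y0)))
    m=(l==best).astype(np.float32)
    m=cv2.morphologyEx(m,cv2.MORPH_CLOSE,np.ones((5,5)))
    def cost(p):
        c=[c0[0]+p[0]/100,c0[1]+p[1]/100,c0[2]+(p[3]/100 if zfree else 0)]
        h=boxhull(n,c,yaw0+p[2]/5,size,st)-[x0,y0]
        r=np.zeros(m.shape,np.uint8); cv2.fillPoly(r,[np.round(h*256).astype(np.int32)],255,cv2.LINE_AA,8)
        r=r/255.; return np.abs(r-m).sum()/m.sum()
    best=None
    for dy in(-.3,0,.3):
        r=minimize(cost,[0,0,dy*5]+([0] if zfree else []),method='Nelder-Mead',options=dict(initial_simplex=None,maxiter=400))
        r=minimize(cost,r.x,method='Nelder-Mead')
        if best is None or r.fun<best.fun: best=r
    p=best.x
    return np.array([c0[0]+p[0]/100,c0[1]+p[1]/100,c0[2]+(p[3]/100 if zfree else 0)]),yaw0+p[2]/5,best.fun
def packmask(im):
    hsv=cv2.cvtColor(im,cv2.COLOR_BGR2HSV).astype(int); g=cv2.cvtColor(im,cv2.COLOR_BGR2GRAY).astype(int)
    return (g<88)|((hsv[...,1]>90)&(hsv[...,2]>60))
E
python3 - <<'E'
from h import *
import pickle
np.set_printoptions(precision=4,suppress=True)
st=pickle.load(open('st1.pkl','rb'))
w=cv2.imread('pics/w1.png');t=cv2.imread('pics/top0.png')
cv2.imwrite('pics/m.png',packmask(w)*255)
for c in [(.557,-.115),(.554,-.206),(.421,-.1),(.419,-.208)]:
    c=[*c,.021]
    for z in (0,1): print('w',*fitbox('wrist',packmask(w),c,0,st,zfree=z))
    print('t',*fitbox('top',packmask(t),c,0))
for uv in [(405,100),(396,243)]: print(atz('wrist',uv,.05,st))
for n,s,z,us in [('wrist',st,.04,[(397,49),(447,50),(386,273),(434,274)])]:
    for u in us: print('strip',atz(n,u,z,s))
E
```

```text
w [ 0.557 -0.115  0.021] -0.3166666666666667 0.4826228073374421[ WARN:0@1.659] global loadsave.cpp:1063 imwrite_ Unsupported depth image for selected encoder is fallbacked to CV_8U.
Traceback (most recent call last):
  File "h.py", line 68, in fitbox
    r=minimize(cost,r.x,method='Nelder-Mead')
  File "h.py", line 62, in cost
    h=boxhull(n,c,yaw0+p[2]/5,size,st)-[x0,y0]
      ~~~~~~~^^^^^^^^^^^^^^^^^^^^^^^^^
  File "h.py", line 49, in boxhull
    pts.append(proj(n,[c[0]+ca*a*sx-sa*b*sy,c[1]+sa*a*sx+ca*b*sy,c[2]+e*sz],st))
               ~~~~^^^^^^^^^^^^^^^^^^^^^^^^^^^^^^^^^^^^^^^^^^^^^^^^^^^^^^^^^^^^
  File "h.py", line 21, in proj
    p=cam(n); P=np.array(P,float)
  File "h.py", line 6, in cam
    p=ctrl.camera_params(n); return p
ValueError: time passes only in moves, steps and waits
```

```bash
python3 - <<'E'
from h import *
w=cv2.imread('pics/w1.png')
cv2.imwrite('pics/w1s.png',cv2.resize(w[35:285,370:470],None,fx=4,fy=2.4,interpolation=cv2.INTER_CUBIC))
E
```

```text
(no output)
```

View pics/w1s.png

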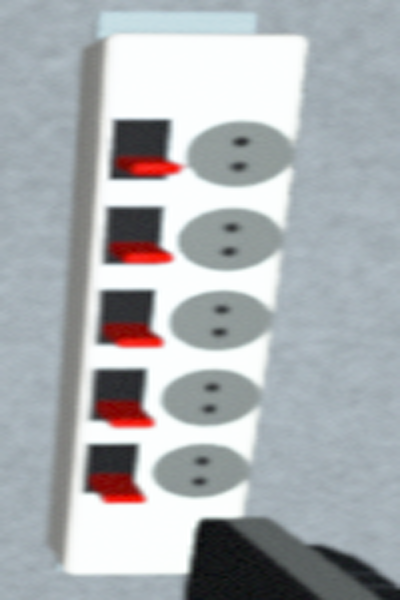

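```bash
python3 - <<'E'
s=open('h.py').read()
s=s.replace("def cam(n):\n    p=ctrl.camera_params(n); return p","_C={}\ndef cam(n):\n    if n not in _C: _C[n]=ctrl.camera_params(n)\n    return _C[n]")
s=s.replace("method='Nelder-Mead',options=dict(initial_simplex=None,maxiter=400))","method='Nelder-Mead',options=dict(initial_simplex=np.array([0,0,dy*5]+([0] if zfree else []))+np.vstack([np.zeros(3+zfree),np.eye(3+zfree)]),maxiter=400))")
s=s.replace("r=minimize(cost,r.x,method='Nelder-Mead')","r=minimize(cost,r.x,method='Nelder-Mead',options=dict(initial_simplex=r.x+.3*np.vstack([np.zeros(3+zfree),np.eye(3+zfree)])))")
open('h.py','w').write(s)
E
cat > a.py <<'E'
from h import *
import pickle
np.set_printoptions(precision=4,suppress=True)
st=pickle.load(open('st1.pkl','rb'))
w=cv2.imread('pics/w1.png');t=cv2.imread('pics/top0.png')
cv2.imwrite('pics/m.png',packmask(w).astype(np.uint8)*255)
for c in [(.557,-.115),(.554,-.206),(.421,-.1),(.419,-.208)]:
    c=[*c,.021]
    for z in (0,1): print('w',*fitbox('wrist',packmask(w),c,0,st,zfree=z))
    print('t',*fitbox('top',packmask(t),c,0))
for uv in [(405,100),(396,243)]: print(atz('wrist',uv,.05,st))
for n,s,z,us in [('wrist',st,.04,[(397,49),(447,50),(386,273),(434,274)])]:
    for u in us: print('strip',atz(n,u,z,s))
# slot corners
for uv in [(398,85),(412,86),(398,110),(392,220),(404,220),(391,242)]: print('slot',atz('wrist',uv,.04,st))
E
time python3 a.py
```

```text
w [ 0.5582 -0.1137  0.021 ] -0.39782165696284755 0.41904866100190846
w [ 0.5579 -0.1032 -0.0142] -0.42541852077967024 0.2745341161883228
t [ 0.5607 -0.1122  0.021 ] -0.3148855997729843 0.19622465935526753
w [ 0.5561 -0.2064  0.021 ] 0.2525833340174353 0.4926148237072607
w [ 0.5563 -0.206  -0.0129] 0.27384374396457567 0.3577490255361404
t [ 0.5569 -0.2065  0.021 ] 0.2303339090837067 0.1937670432411375
w [ 0.418  -0.0996  0.021 ] -0.3258087021317301 0.7168175610743006
w [ 0.3996 -0.0831 -0.036 ] -0.17135808477056474 0.4455650531923862
t [ 0.4221 -0.0998  0.021 ] -0.07335876931545171 0.1968960022171413
w [ 0.419  -0.2095  0.021 ] 0.06873289393162048 0.4366311563995677
w [ 0.4069 -0.2084 -0.0163] 0.03762392975049335 0.2736050640728732
t [ 0.4213 -0.2082  0.021 ] 0.000875922958162869 0.1586488060570763
[ 0.5782 -0.3182  0.05  ]
[ 0.3989 -0.3189  0.05  ]
strip [ 0.6354 -0.308   0.04  ]
strip [ 0.6355 -0.3666  0.04  ]
strip [ 0.3497 -0.3107  0.04  ]
strip [ 0.3477 -0.378   0.04  ]
slot [ 0.5955 -0.3113  0.04  ]
slot [ 0.5946 -0.3281  0.04  ]
slot [ 0.5667 -0.313   0.04  ]
slot [ 0.4272 -0.314   0.04  ]
slot [ 0.4272 -0.3298  0.04  ]
slot [ 0.396  -0.3146  0.04  ]
real	0m8.641s
user	0m6.101s
sys	0m0.290s
```

View pics/m.png

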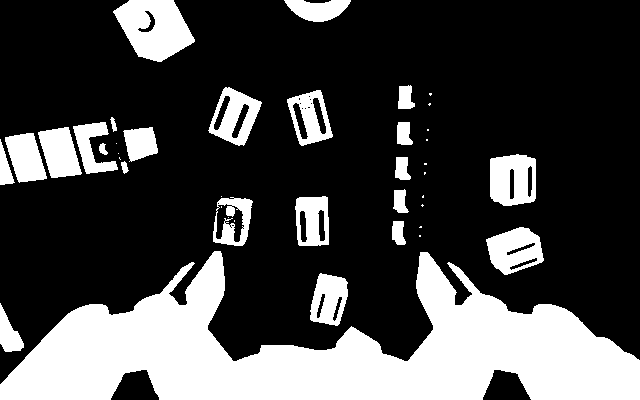

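```bash
python3 - <<'E'
s=open('h.py').read()
s=s.replace("    m=cv2.morphologyEx(m,cv2.MORPH_CLOSE,np.ones((5,5)))\n","    hh=cv2.convexHull(cv2.findNonZero(m.astype(np.uint8))); m=m*0; cv2.fillPoly(m,[hh],1.)\n")
open('h.py','w').write(s)
E
python3 a.py|head -12
```

```text
w [ 0.5582 -0.1127  0.021 ] -0.4300176493765807 0.11459610134219218
w [ 0.5582 -0.1045 -0.0088] -0.4409782449721432 0.031143440823262116
t [ 0.559  -0.1118  0.021 ] -0.45067617538827837 0.140824534942182
w [ 0.5566 -0.207   0.021 ] 0.28441309211896526 0.09641102560758229
w [ 0.5561 -0.2063 -0.0029] 0.2757077608828273 0.03431155167166645
t [ 0.5585 -0.2076  0.021 ] 0.2821724479125624 0.13245917562071266
w [ 0.4194 -0.1001  0.021 ] -0.3160792980756114 0.20749029080231127
w [ 0.4018 -0.0851 -0.0297] -0.1826769463080155 0.04020791891635881
t [ 0.4221 -0.0999  0.021 ] -0.074831735674403 0.13750080890441985
w [ 0.4199 -0.2089  0.021 ] 0.03844473602894951 0.13255680919170898
w [ 0.4102 -0.2083 -0.0073] 0.03501128461760179 0.03476832073611568
t [ 0.4213 -0.2081  0.021 ] -8.383680358962537e-05 0.14740484429065745
```

Request:
{"name": "servo_tool", "arguments": {
  "commands": [
    [[-28,21,21,0],[-56,42,42,0],[-84,63,63,0],[-112,84,84,0],[-137,102,100,0]]
  ],
  "hand": 0
}}

```text
t: 1.78
tcp_pos: [0.3598, -0.3235, 0.1986]
orientation: [[1.0, 0.0, -0.002], [0.0, -1.0, 0.001], [-0.002, -0.001, -1.0]]
contact_force: [0.8, -0.1, -0.1]
gripper_width: 0.3
```

Request:
{"name": "servo_tool", "arguments": {
  "commands": [
    [[0,0,15,-0.12],[0,0,30,-0.24],[0,0,45,-0.36],[0,0,60,-0.48],[0,0,75,-0.6]]
  ]
}}

```text
t: 2.2
tcp_pos: [0.3618, -0.3233, 0.1247]
orientation: [[0.822, 0.569, -0.0], [0.569, -0.822, 0.0], [-0.0, -0.0, -1.0]]
contact_force: [0.2, 0.3, -0.0]
gripper_width: 0.0
```

Request:
{"name": "servo_tool", "arguments": {
  "commands": [
    [[0,0,8,-0.12],[0,0,16,-0.24],[0,0,24,-0.36],[0,0,32,-0.48],[0,0,40,-0.6]]
  ]
}}

```text
t: 2.62
tcp_pos: [0.362, -0.3232, 0.0849]
orientation: [[0.356, 0.934, -0.0], [0.934, -0.356, 0.0], [-0.0, -0.0, -1.0]]
contact_force: [-0.1, 0.2, -0.3]
gripper_width: 0.001
```

Request:
{"name": "servo_tool", "arguments": {
  "commands": [
    [[0,0,0,-0.12],[0,0,0,-0.24],[0,0,0,-0.371],[0,0,0,-0.371]]
  ]
}}

```text
t: 2.95
tcp_pos: [0.3621, -0.3231, 0.0852]
orientation: [[-0.003, 1.0, -0.001], [1.0, 0.003, 0.0], [0.0, -0.001, -1.0]]
contact_force: [-0.2, 1.0, 0.6]
gripper_width: 0.001
```

```bash
python3 - <<'E'
from h import *
go(.365,-.322,.056,np.pi/2)
snap('scene','s2');im=snap('wrist','w2')
E
```

```text
t2.95 from [ 0.3621 -0.3231  0.0852] yaw1.573 -> shift [ 1.1  3.  29.2] twist 0.003 rows 1 q6 48
```

View pics/w2.png

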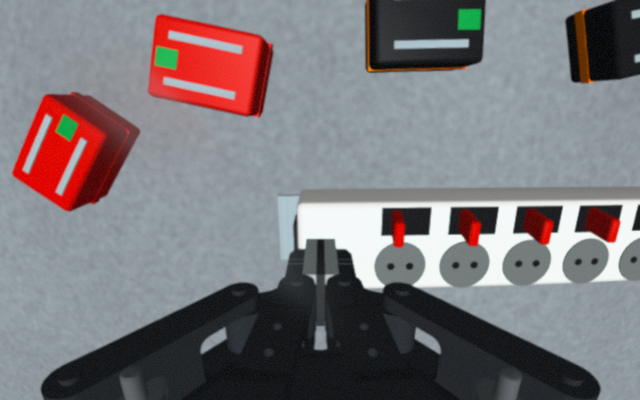

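Request:
{"name": "servo_tool", "arguments": {
  "commands": [
    [[1,0,15,0],[1,0,29,0],[1,15,29,0],[1,33,29,0],[1,51,29,0]]
  ]
}}

```text
t: 3.47
tcp_pos: [0.4137, -0.3219, 0.056]
orientation: [[0.003, 1.0, -0.001], [1.0, -0.003, 0.001], [0.001, -0.001, -1.0]]
contact_force: [0.4, -0.4, -0.7]
gripper_width: -0.001
```

Request:
{"name": "servo_tool", "arguments": {
  "commands": [
    [[0,18,0,0],[0,36,0,0],[1,54,0,0],[1,72,0,0],[1,90,0,0]]
  ]
}}

```text
t: 3.88
tcp_pos: [0.5045, -0.3209, 0.0562]
orientation: [[0.002, 1.0, -0.0], [1.0, -0.002, 0.0], [0.0, -0.0, -1.0]]
contact_force: [0.1, 1.0, 0.8]
gripper_width: 0.004
```

Request:
{"name": "servo_tool", "arguments": {
  "commands": [
    [[0,18,0,0],[0,36,0,0],[1,54,0,0],[1,72,0,0],[1,90,0,0]]
  ]
}}

```text
t: 4.3
tcp_pos: [0.5944, -0.32, 0.0562]
orientation: [[0.002, 1.0, -0.001], [1.0, -0.002, 0.0], [0.0, -0.001, -1.0]]
contact_force: [0.4, -0.3, -0.0]
gripper_width: 0.001
```

Request:
{"name": "servo_tool", "arguments": {
  "commands": [
    [[0,18,0,0],[0,36,0,0],[0,36,0,0]]
  ]
}}

```text
t: 4.55
tcp_pos: [0.6328, -0.3197, 0.0559]
orientation: [[0.0, 1.0, 0.002], [1.0, -0.0, -0.0], [-0.0, 0.002, -1.0]]
contact_force: [0.1, 0.6, 0.1]
gripper_width: 0.002
```

```bash
python3 - <<'E'
from h import *
go(.63,-.319,.056,np.pi/2)
im=snap('wrist','w3')
E
```

```text
t4.55 from [ 0.6328 -0.3197  0.0559] yaw1.571 -> shift [ 0.7 -2.8 -0.1] twist -0.000 rows 1 q6 63
```

View pics/w3.png

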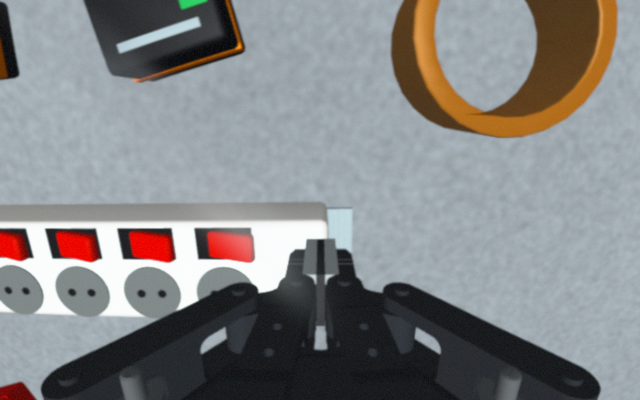

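Request:
{"name": "servo_tool", "arguments": {
  "commands": [
    [[0,0,-40,0],[0,0,-80,0],[0,-40,-90,0],[0,-80,-90,0],[0,-120,-90,0]]
  ],
  "hand": 100
}}

```text
t: 5.02
tcp_pos: [0.5089, -0.3204, 0.1478]
orientation: [[0.001, 1.0, 0.003], [1.0, -0.001, -0.002], [-0.002, 0.003, -1.0]]
contact_force: [-0.8, -0.8, -0.1]
gripper_width: 0.709
```

```bash
python3 - <<'E'
from h import *
im=snap('wrist','w4')
E
```

```text
(no output)
```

View pics/w4.png

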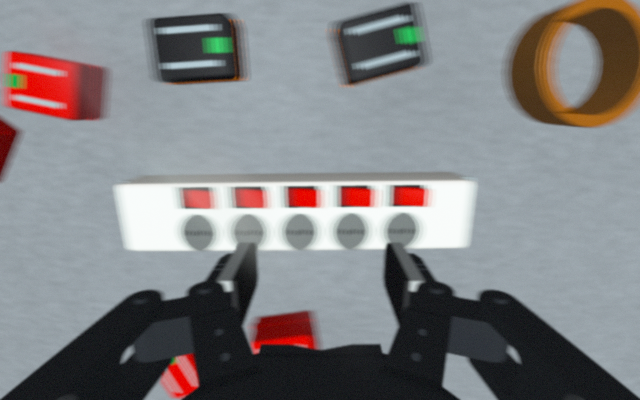

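Request:
{"name": "servo_tool", "arguments": {
  "commands": [
    [[36,0,-20,0],[72,0,-40,0],[108,0,-60,0],[144,0,-80,0],[180,0,-100,0]]
  ]
}}

```text
t: 5.48
tcp_pos: [0.5082, -0.1388, 0.2471]
orientation: [[0.003, 1.0, -0.001], [1.0, -0.003, 0.0], [0.0, -0.001, -1.0]]
contact_force: [0.6, 1.3, 0.4]
gripper_width: 1.004
```

Request:
{"name": "servo_tool", "arguments": {
  "commands": [
    [[38,0,-8,0],[76,0,-16,0],[114,0,-24,0],[152,0,-32,0],[190,0,-32,0]]
  ]
}}

```text
t: 5.9
tcp_pos: [0.5094, 0.0512, 0.2801]
orientation: [[0.002, 1.0, 0.002], [1.0, -0.002, -0.0], [-0.0, 0.002, -1.0]]
contact_force: [1.9, -0.4, 0.8]
gripper_width: 0.999
```

Request:
{"name": "servo_tool", "arguments": {
  "commands": [
    [[35,0,0,0],[70,0,0,0],[70,0,0,0],[70,0,0,0]]
  ]
}}

```text
t: 6.23
tcp_pos: [0.509, 0.1212, 0.2779]
orientation: [[-0.002, 1.0, -0.001], [1.0, 0.002, -0.001], [-0.001, -0.001, -1.0]]
contact_force: [0.1, -0.1, -0.5]
gripper_width: 0.999
```

```bash
python3 - <<'E'
from h import *
import pickle
st=ctrl.state();print(st['t'],st['tcp_pos'],st['q']);pickle.dump(st,open('st5.pkl','wb'))
im=snap('wrist','w5'); snap('top','top5')
E
```

```text
6.2333 [0.50895981 0.12115457 0.27794477] [ 1.34039937e+01  1.57122276e+01  9.74649808e+00  8.41077153e+01
 -2.46537756e-02  1.03266910e+02]
```

View pics/w5.png

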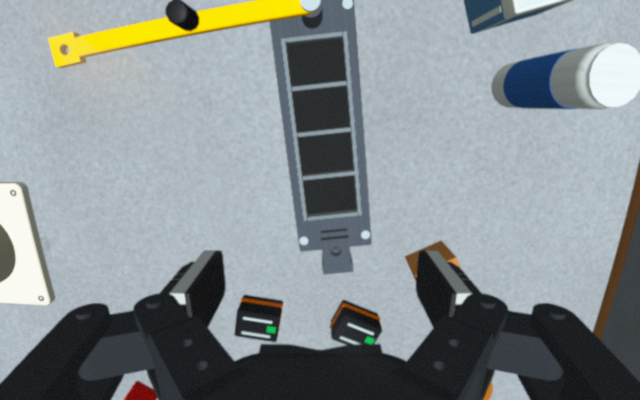

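```bash
python3 - <<'E'
from h import *
w=cv2.imread('pics/w5.png')
a=cv2.resize(w[0:150,230:400],None,fx=4,fy=4,interpolation=cv2.INTER_CUBIC)
b=cv2.resize(w[150:290,260:400],None,fx=4,fy=4,interpolation=cv2.INTER_CUBIC)
cv2.imwrite('pics/w5a.png',a);cv2.imwrite('pics/w5b.png',b)
w=cv2.imread('pics/w1.png')
cv2.imwrite('pics/w1b.png',cv2.resize(w[80:220,0:200],None,fx=4,fy=4,interpolation=cv2.INTER_CUBIC))
E
```

```text
(no output)
```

View pics/w5a.png

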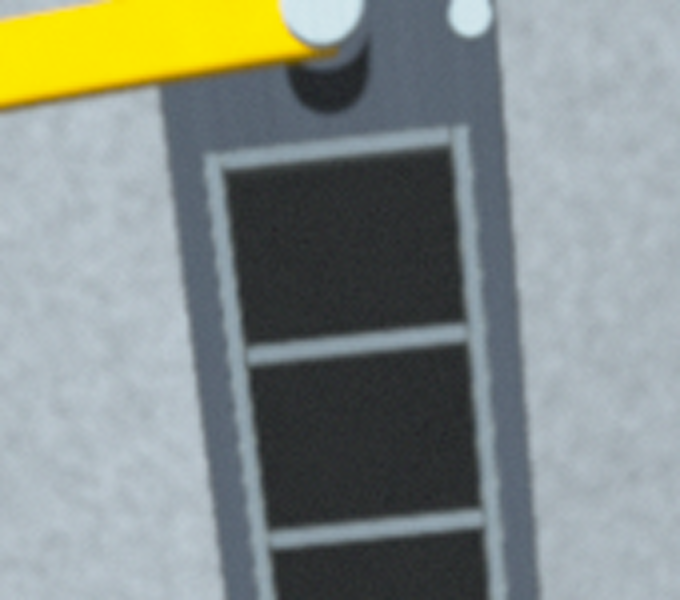

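View pics/w5b.png

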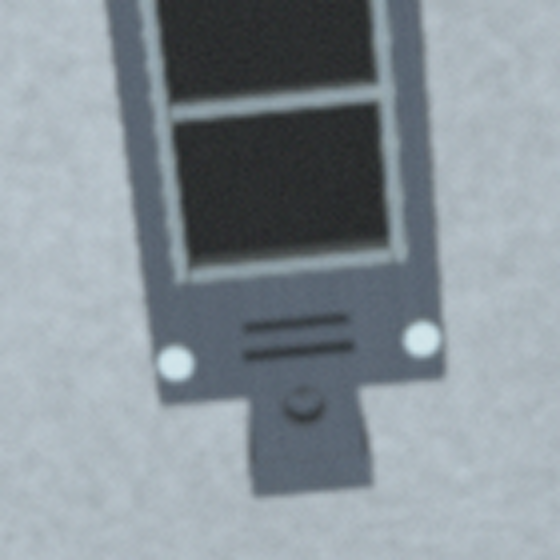

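View pics/w1b.png

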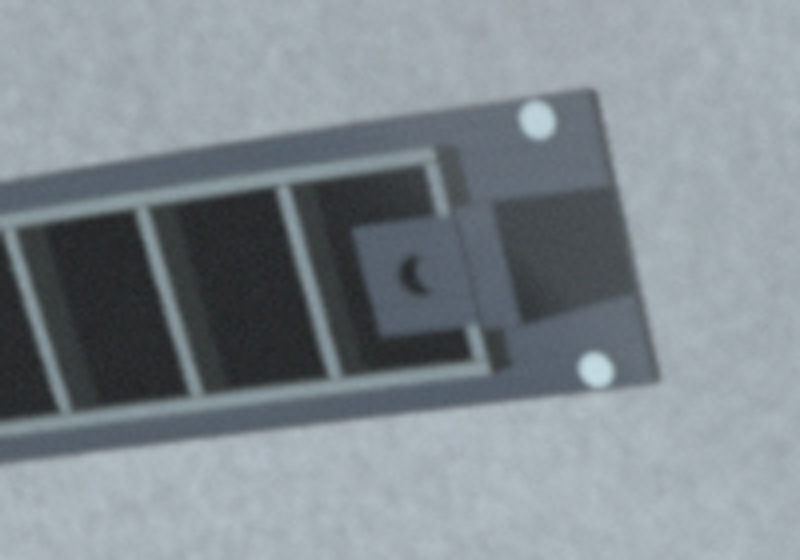

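```bash
cat > r.py <<'E'
from h import *
import pickle
np.set_printoptions(precision=4,suppress=True)
s5=pickle.load(open('st5.pkl','rb'));s1=pickle.load(open('st1.pkl','rb'))
for n,uvs,z in [('rim',[(281.2,38.8),(346.8,32),(304.5,220.8),(361.2,215)],.02),('div',[(291.75,88.75),(347,83.25),(297.5,135),(350.75,129.5),(303.2,178),(355,173)],.02),('base',[(300.5,251),(371,244)],.006)]:
    for uv in uvs: print(n,atz('wrist',uv,z,s5)[:2])
print('clevis tri',tri([ray('wrist',(336.3,250.3),s5),ray('wrist',(104.5,149),s1)]),atz('wrist',(336.3,250.3),.076,s5),atz('wrist',(104.5,149),.076,s1))
# LSQ: rack pose from rim pts
from scipy.optimize import least_squares
obs=[((291.75,88.75),None,.054),((347,83.25),None,.054),((297.5,135),None,0),((350.75,129.5),None,0),((303.2,178),None,-.054),((355,173),None,-.054)]
P=[(uv,atz('wrist',uv,.02,s5)[:2],y) for uv,_,y in obs]
rim=[atz('wrist',uv,.02,s5)[:2] for uv in [(281.2,38.8),(346.8,32),(304.5,220.8),(361.2,215)]]
def f(p):
    c,s=np.cos(p[2]),np.sin(p[2]);R=np.array([[c,s],[-s,c]])
    r=[(R@(q-p[:2]))[1]-y for _,q,y in P]
    rr=[R@(q-p[:2]) for q in rim]
    r+=[rr[0][0]+p[3],rr[1][0]-p[3],rr[2][0]+p[3],rr[3][0]-p[3],rr[0][1]-p[4],rr[1][1]-p[4],rr[2][1]+p[4],rr[3][1]+p[4]]
    return np.array(r)
o=least_squares(f,[.51,.155,.09,.037,.11]);print(o.x,o.fun*1000)
x,y,a=o.x[:3]
for k in(-.132,-.081,-.027,.027,.081,.132): print(k,x-np.sin(a)*k,y+np.cos(a)*k)
E
python3 r.py
```

```text
rim [0.4634 0.2662]
rim [0.5379 0.2736]
rim [0.488  0.0473]
rim [0.5615 0.0554]
div [0.4745 0.2112]
div [0.5393 0.2176]
div [0.4806 0.1574]
div [0.545  0.1642]
div [0.4869 0.1041]
div [0.5517 0.1107]
base [ 0.4812 -0.0021]
base [0.5786 0.0086]
clevis tri [0.5264 0.0307 0.0749] [0.5271 0.0313 0.076 ] [0.5258 0.0298 0.076 ]
[0.5127 0.1607 0.1086 0.0372 0.1099] [ 0.3104 -0.369   0.1475 -0.0848  0.4991  0.038  -0.3708  0.0713  0.3708
 -0.0713  0.2364 -0.507  -0.2162 -0.0544]
-0.132 0.5269863146884685 0.029518529949530803
-0.081 0.5214565075010396 0.08021785176422436
-0.027 0.5156014175378797 0.13389948662684106
0.027 0.5097463275747197 0.18758112148945774
0.081 0.5038912376115599 0.24126275635207445
0.132 0.49836143042413095 0.291962078166768
```

```bash
python3 - <<'E'
from h import *
go(.5585,-.112,.14,np.pi/2-.435)
E
```

```text
t6.33 from [0.5094 0.1192 0.2781] yaw1.570 -> shift [-231.1   49.4  138.3] twist 0.434 rows 7 q6 103
```

Request:
{"name": "servo_tool", "arguments": {
  "commands": [
    [[-34,7,10,0],[-68,14,20,0],[-102,22,30,0],[-136,29,40,0],[-170,36,50,0]]
  ],
  "hand": 100
}}

```text
t: 6.75
tcp_pos: [0.5454, -0.0534, 0.228]
orientation: [[0.003, 1.0, -0.0], [1.0, -0.003, -0.0], [-0.0, -0.0, -1.0]]
contact_force: [0.7, 0.4, -0.2]
gripper_width: 0.997
```

Request:
{"name": "servo_tool", "arguments": {
  "commands": [
    [[-30,7,25,0.11],[-61,13,50,0.22],[-61,13,75,0.33],[-61,13,88,0.434],[-61,13,88,0.434]]
  ]
}}

```text
t: 7.17
tcp_pos: [0.5553, -0.1133, 0.1363]
orientation: [[0.427, 0.904, -0.008], [0.904, -0.427, 0.001], [-0.002, -0.008, -1.0]]
contact_force: [-0.9, 0.6, 0.1]
gripper_width: 0.996
```

```bash
cat > look.py <<'E'
from h import *
import pickle,sys
np.set_printoptions(precision=4,suppress=True)
f=sys.argv[1]
st=ctrl.state();pickle.dump(st,open('st_%s.pkl'%f,'wb'))
im=snap('wrist',f); print('t%.2f'%st['t'],st['tcp_pos'],np.abs(st['joint_vel']).max())
a=[float(v) for v in sys.argv[2:]]
for i in range(0,len(a),3):
    c=[a[i],a[i+1],.021]
    for z in(0,1): print(*fitbox('wrist',packmask(im),c,a[i+2],st,zfree=z))
E
python3 look.py a1 .5585 -.112 -.435
```

```text
t7.17 [ 0.5553 -0.1133  0.1363] 8.0193493088655
[ 0.5599 -0.1124  0.021 ] -0.47074203285991295 0.10506498447490825
[ 0.5583 -0.1142  0.0116] -0.44064403966431054 0.03642730616135459
```

View pics/a1.png

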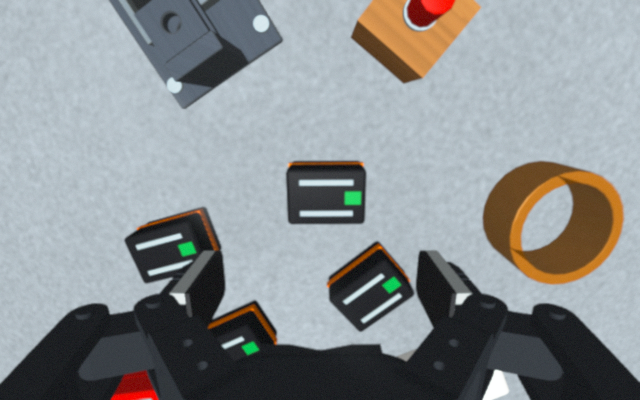

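```bash
python3 - <<'E'
from h import *
go(.5585,-.1132,.012,np.pi/2-.44)
E
```

```text
t7.22 from [ 0.5567 -0.1128  0.1385] yaw1.135 -> shift [  0.5   2.4 126.5] twist 0.004 rows 4 q6 104
```

Request:
{"name": "servo_tool", "arguments": {
  "commands": [
    [[0,2,40,0.004],[0,2,80,0.004],[0,2,110,0.004],[0,2,126,0.004],[0,2,126,0.004]]
  ]
}}

```text
t: 7.63
tcp_pos: [0.5582, -0.1117, 0.0117]
orientation: [[0.423, 0.906, -0.006], [0.906, -0.423, 0.001], [-0.002, -0.006, -1.0]]
contact_force: [0.1, -0.4, -0.0]
gripper_width: 0.997
```

Request:
{"name": "servo_tool", "arguments": {
  "commands": [
    [[0,0,0,0],[0,0,0,0],[0,0,0,0],[0,0,0,0],[0,0,0,0]]
  ],
  "hand": 30,
  "grip_force": 50
}}

```text
t: 8.05
tcp_pos: [0.5631, -0.1123, 0.0173]
orientation: [[0.424, 0.906, 0.005], [0.906, -0.424, -0.001], [0.001, 0.005, -1.0]]
contact_force: [-1.2, 0.2, 6.1]
gripper_width: 0.693
```

Request:
{"name": "servo_tool", "arguments": {
  "commands": [
    [[0,0,-10,0],[0,0,-40,0],[0,0,-80,0],[0,0,-90,0]]
  ]
}}

```text
t: 8.38
tcp_pos: [0.5642, -0.1123, 0.1109]
orientation: [[0.424, 0.906, 0.009], [0.906, -0.424, -0.002], [0.002, 0.009, -1.0]]
contact_force: [2.0, -0.5, -0.8]
gripper_width: 0.689
```

```bash
python3 - <<'E'
from h import *
go(.5039,.2413,.12,np.pi/2+.1086);snap('wrist','a2')
E
```

```text
t8.38 from [ 0.5642 -0.1123  0.1109] yaw1.133 -> shift [ 294.8 -204.4  -10.4] twist -0.546 rows 9 q6 104
```

View pics/a2.png

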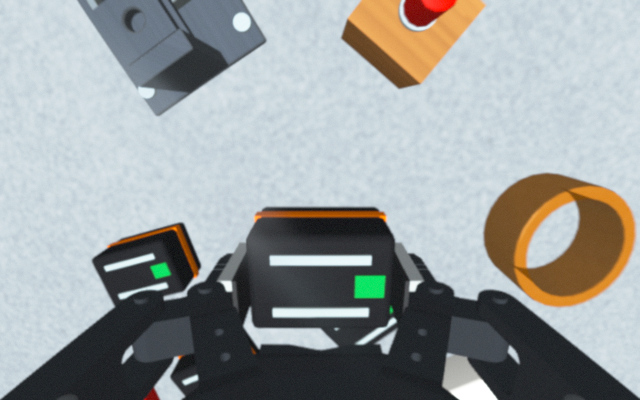

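Request:
{"name": "servo_tool", "arguments": {
  "commands": [
    [[0,0,0,0],[0,0,0,0]]
  ]
}}

```text
t: 8.6
tcp_pos: [0.56, -0.1115, 0.1034]
orientation: [[0.424, 0.906, -0.002], [0.906, -0.424, 0.0], [-0.0, -0.002, -1.0]]
contact_force: [-0.4, 0.3, -3.7]
gripper_width: 0.691
```

```bash
python3 - <<'E'
from h import *
print(ctrl.state())
go(.5039,.2413,.12,np.pi/2+.1086)
E
```

```text
{'t': 8.6, 'q': array([-1.12623203e+01,  2.65776257e+01, -9.04894278e-01,  6.26073118e+01,
       -3.67129970e-05,  1.03824594e+02]), 'joint_vel': array([ 0.03369361,  1.55575502, -1.58069984, -0.05910879,  0.04480104,
        0.07231641]), 'joint_efforts': array([ 3.13612263e-04, -4.86895859e+01,  2.52692413e+01, -1.02981969e-01,
       -3.47253976e-03, -9.42271836e-04]), 'tcp_pos': array([ 0.55999978, -0.11151627,  0.10344774]), 'orientation': array([[ 4.23992295e-01,  9.05664490e-01, -1.53779348e-03],
       [ 9.05665718e-01, -4.23992351e-01,  3.05576568e-04],
       [-3.75262826e-04, -1.52228895e-03, -9.99998771e-01]]), 'contact_force': array([-0.427863  ,  0.28208779, -3.66893363]), 'wrist_torque': array([0.03791518, 0.06768862, 0.01140281]), 'gripper_width': 0.6910888194435076}
t8.60 from [ 0.56   -0.1115  0.1034] yaw1.133 -> shift [ 295.7 -200.4  -16.4] twist -0.546 rows 9 q6 104
```

Request:
{"name": "servo_tool", "arguments": {
  "commands": [
    [[33,-22,-16,0],[66,-45,-16,0],[99,-67,-16,0],[132,-89,-16,0],[164,-111,-16,0]]
  ]
}}

```text
t: 9.02
tcp_pos: [0.5276, 0.0852, 0.1178]
orientation: [[0.425, 0.905, -0.005], [0.905, -0.425, -0.001], [-0.003, -0.004, -1.0]]
contact_force: [-0.4, 0.2, -2.0]
gripper_width: 0.687
```

Request:
{"name": "servo_tool", "arguments": {
  "commands": [
    [[36,-24,0,-0.11],[72,-48,0,-0.22],[105,-71,0,-0.33],[132,-89,0,-0.44],[132,-89,0,-0.546]]
  ]
}}

```text
t: 9.43
tcp_pos: [0.5024, 0.2471, 0.1176]
orientation: [[-0.121, 0.993, -0.004], [0.993, 0.121, 0.002], [0.002, -0.004, -1.0]]
contact_force: [0.7, -0.3, -2.1]
gripper_width: 0.692
```

Request:
{"name": "servo_tool", "arguments": {
  "commands": [
    [[0,0,0,0],[0,0,0,0],[0,0,0,0]]
  ]
}}

```text
t: 9.68
tcp_pos: [0.5044, 0.2398, 0.1187]
orientation: [[-0.104, 0.995, -0.003], [0.995, 0.104, -0.002], [-0.001, -0.003, -1.0]]
contact_force: [-0.8, 0.3, -2.2]
gripper_width: 0.689
```

```bash
python3 - <<'E'
from h import *
go(.5039,.2413,.06,np.pi/2+.1086);snap('wrist','a3')
E
```

```text
t9.68 from [0.5044 0.2398 0.1187] yaw1.675 -> shift [ 1.6 -0.2 58.7] twist -0.004 rows 2 q6 109
```

View pics/a3.png

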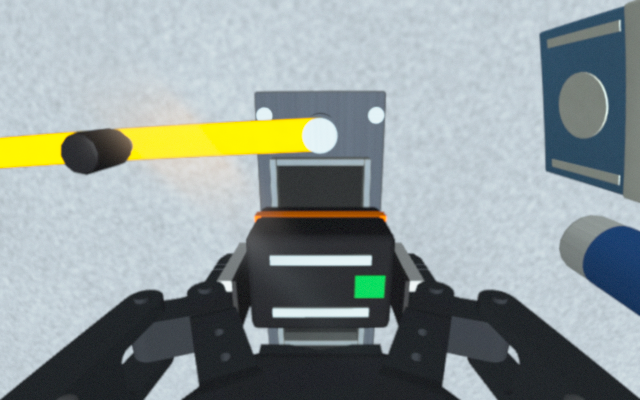

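```bash
cat >> h.py <<'E'
def intool(uv,zt):
    p=cam('wrist');T=np.array(p['tool_from_camera'])
    xd=(uv[0]-p['cx'])/p['fx']; yd=(uv[1]-p['cy'])/p['fy'];x,y=xd,yd
    for _ in range(30):
        s=1+p['k1']*(x*x+y*y); x,y=xd/s,yd/s
    o=T[:3,3];d=T[:3,:3]@np.array([x,y,1.]); return o+d*(zt-o[2])/d[2]
E
python3 - <<'E'
from h import *
for zt in(-.025,-.030):
  for uv in [(320,260),(320,313),(270,260),(371,260),(320,328),(320,222)]: print(zt,uv,np.round(intool(uv,zt),4))
E
```

```text
-0.025 (320, 260) [ 0.0103 -0.0006 -0.025 ]
-0.025 (320, 313) [-0.0143 -0.0006 -0.025 ]
-0.025 (270, 260) [ 0.0103 -0.0205 -0.025 ]
-0.025 (371, 260) [ 0.0103  0.0197 -0.025 ]
-0.025 (320, 328) [-0.0218 -0.0006 -0.025 ]
-0.025 (320, 222) [ 0.0263 -0.0006 -0.025 ]
-0.03 (320, 260) [ 0.0128 -0.0006 -0.03  ]
-0.03 (320, 313) [-0.0107 -0.0006 -0.03  ]
-0.03 (270, 260) [ 0.0127 -0.0197 -0.03  ]
-0.03 (371, 260) [ 0.0128  0.0188 -0.03  ]
-0.03 (320, 328) [-0.0179 -0.0006 -0.03  ]
-0.03 (320, 222) [ 0.0281 -0.0006 -0.03  ]
```

Request:
{"name": "servo_tool", "arguments": {
  "commands": [
    [[1,0,30,-0.004],[1,0,55,-0.004],[1,0,70,-0.004],[1,0,75,-0.004],[1,0,75,-0.004]]
  ]
}}

```text
t: 10.15
tcp_pos: [0.5042, 0.2403, 0.0436]
orientation: [[-0.109, 0.994, -0.004], [0.994, 0.109, -0.002], [-0.001, -0.004, -1.0]]
contact_force: [-0.7, 1.0, -1.9]
gripper_width: 0.69
```

Request:
{"name": "servo_tool", "arguments": {
  "commands": [
    [[0,0,0,0],[0,0,0,0]]
  ]
}}

```text
t: 10.32
tcp_pos: [0.5066, 0.2422, 0.0468]
orientation: [[-0.111, 0.994, 0.002], [0.994, 0.111, 0.001], [0.001, 0.003, -1.0]]
contact_force: [0.2, -0.4, -2.8]
gripper_width: 0.691
```

```bash
python3 - <<'E'
from h import *
go(.5039,.2413,.022,np.pi/2+.1086);snap('wrist','a4')
E
```

```text
t10.32 from [0.5066 0.2422 0.0468] yaw1.682 -> shift [-0.7 -2.8 24.8] twist 0.002 rows 1 q6 109
```

View pics/a4.png

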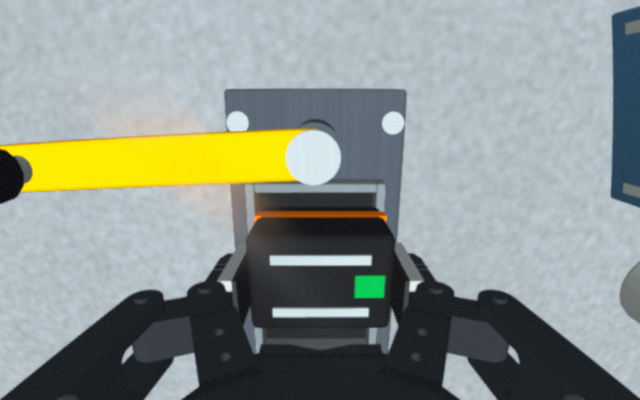

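Request:
{"name": "servo_tool", "arguments": {
  "commands": [
    [[0,0,0,0],[0,0,5,0],[0,0,12,0],[0,0,16,0],[0,0,16,0]]
  ]
}}

```text
t: 10.78
tcp_pos: [0.504, 0.2417, 0.0278]
orientation: [[-0.112, 0.994, -0.003], [0.994, 0.112, -0.001], [-0.001, -0.003, -1.0]]
contact_force: [0.2, -0.1, -2.8]
gripper_width: 0.691
```

Request:
{"name": "servo_tool", "arguments": {
  "commands": [
    [[0,0,2,0],[0,0,4,0],[0,0,4,0],[0,0,4,0]]
  ]
}}

```text
t: 11.12
tcp_pos: [0.5054, 0.2423, 0.0254]
orientation: [[-0.112, 0.994, 0.0], [0.994, 0.112, 0.0], [0.0, 0.0, -1.0]]
contact_force: [-0.5, -1.2, -1.8]
gripper_width: 0.69
```

```bash
python3 - <<'E'
from h import *
go(.5039,.2413,.022,np.pi/2+.1086);snap('wrist','a5')
E
```

```text
t11.12 from [0.5054 0.2423 0.0254] yaw1.683 -> shift [-0.8 -1.6  3.4] twist 0.003 rows 1 q6 109
```

View pics/a5.png

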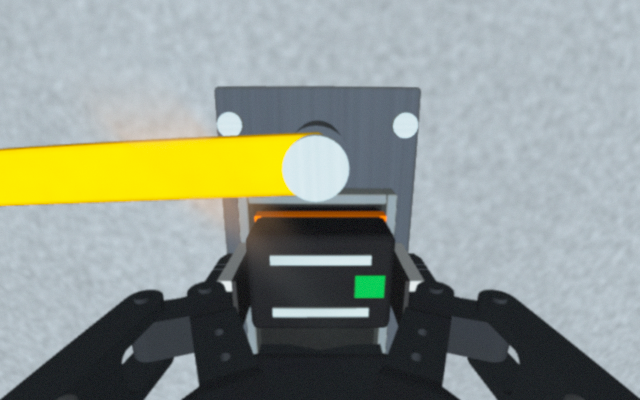

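Request:
{"name": "servo_tool", "arguments": {
  "commands": [
    [[0,-1,2,0],[0,-1,4,0],[0,-1,4,0],[0,-1,5,0],[0,-1,5,0]]
  ]
}}

```text
t: 11.58
tcp_pos: [0.5054, 0.2423, 0.0252]
orientation: [[-0.112, 0.994, 0.004], [0.994, 0.112, 0.001], [0.001, 0.004, -1.0]]
contact_force: [-8.5, -4.4, 26.0]
gripper_width: 0.689
```

Request:
{"name": "servo_tool", "arguments": {
  "commands": [
    [[0,0,0,0],[0,0,0,0],[0,0,0,0]]
  ],
  "hand": 92
}}

```text
t: 11.83
tcp_pos: [0.5046, 0.2422, 0.0206]
orientation: [[-0.112, 0.994, 0.001], [0.994, 0.112, 0.0], [0.0, 0.001, -1.0]]
contact_force: [0.1, 0.0, -0.0]
gripper_width: 0.918
```

Request:
{"name": "servo_tool", "arguments": {
  "commands": [
    [[0,0,-20,0],[0,0,-60,0],[0,0,-100,0],[0,0,-120,0]]
  ]
}}

```text
t: 12.17
tcp_pos: [0.506, 0.243, 0.1443]
orientation: [[-0.112, 0.994, 0.005], [0.994, 0.112, 0.002], [0.002, 0.005, -1.0]]
contact_force: [0.4, 0.1, 0.7]
gripper_width: 0.922
```

```bash
python3 look.py a6; python3 -c "
from h import *
go(.557,-.207,.14,np.pi/2+.28)"
```

```text
t12.17 [0.506  0.243  0.1443] 28.740795807202094
t12.22 from [0.5079 0.2439 0.1476] yaw1.683 -> shift [-453.6   -1.7    5.9] twist -0.168 rows 11 q6 109
```

View pics/a6.png

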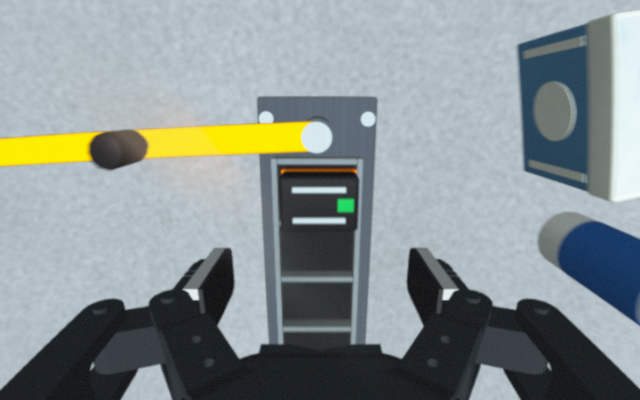

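Request:
{"name": "servo_tool", "arguments": {
  "commands": [
    [[-40,0,0,0],[-80,0,0,0],[-120,0,0,0],[-160,0,0,0],[-198,0,0,0]]
  ],
  "hand": 100
}}

```text
t: 12.63
tcp_pos: [0.526, 0.0435, 0.1395]
orientation: [[-0.112, 0.994, -0.001], [0.994, 0.112, -0.0], [-0.0, -0.001, -1.0]]
contact_force: [0.9, 0.1, -0.1]
gripper_width: 1.001
```

Request:
{"name": "servo_tool", "arguments": {
  "commands": [
    [[-40,0,0,0],[-80,0,0,0],[-120,0,0,0],[-160,0,0,0],[-190,0,0,0]]
  ]
}}

```text
t: 13.05
tcp_pos: [0.5474, -0.1467, 0.1394]
orientation: [[-0.11, 0.994, -0.001], [0.994, 0.11, -0.001], [-0.0, -0.001, -1.0]]
contact_force: [1.0, 0.0, 0.8]
gripper_width: 1.0
```

Request:
{"name": "servo_tool", "arguments": {
  "commands": [
    [[-35,0,3,-0.08],[-66,0,6,-0.168],[-66,0,6,-0.168],[-66,0,6,-0.168],[-66,0,6,-0.168]]
  ]
}}

```text
t: 13.47
tcp_pos: [0.5544, -0.2088, 0.1333]
orientation: [[-0.275, 0.961, -0.002], [0.961, 0.275, 0.001], [0.002, -0.001, -1.0]]
contact_force: [-0.9, -0.7, 0.1]
gripper_width: 1.0
```

```bash
python3 look.py b1 .557 -.207 .28 .42 -.2085 .02 .421 -.1 -.08; python3 -c "
from h import *
go(.557,-.207,.016,np.pi/2+.28)"
```

```text
t13.47 [ 0.5544 -0.2088  0.1333] 1.4924329579765792
[ 0.557  -0.2064  0.021 ] 0.25172792165027175 0.08489815958693654
[ 0.5579 -0.2095  0.0092] 0.26539831483398446 0.026105514903861378
[ 0.421  -0.2082  0.021 ] 0.11354385645595573 0.13964662788192203
[ 0.4087 -0.2149 -0.0012] 0.03503415356812249 0.03316721229434702
[ 0.4191 -0.0989  0.021 ] -0.1773876448038193 0.03536939548841586
[ 0.4182 -0.0989  0.0176] -0.17694599362306737 0.031133491009892933
t13.52 from [ 0.5546 -0.2082  0.1336] yaw1.851 -> shift [  0.4   2.8 117.6] twist 0.000 rows 3 q6 53
```

View pics/b1.png

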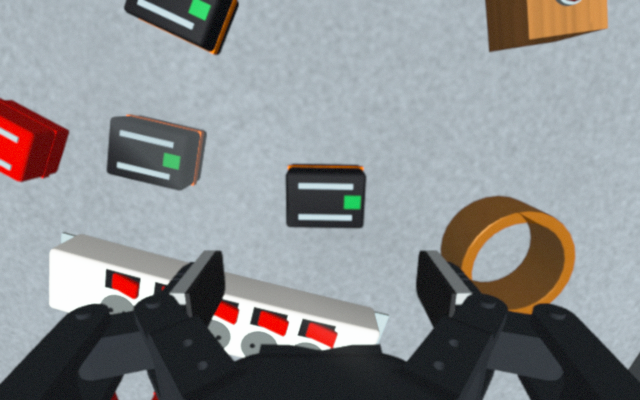

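Request:
{"name": "servo_tool", "arguments": {
  "commands": [
    [[0,3,40,0],[0,3,80,0],[0,3,105,0],[0,3,117,0],[0,3,117,0]]
  ]
}}

```text
t: 13.93
tcp_pos: [0.5548, -0.2053, 0.0134]
orientation: [[-0.278, 0.96, -0.008], [0.96, 0.278, 0.003], [0.005, -0.006, -1.0]]
contact_force: [-1.4, -0.0, 0.2]
gripper_width: 0.998
```

Request:
{"name": "servo_tool", "arguments": {
  "commands": [
    [[0,0,0,0],[0,0,0,0],[0,0,0,0],[0,0,0,0],[0,0,0,0]]
  ],
  "hand": 30,
  "grip_force": 50
}}

```text
t: 14.35
tcp_pos: [0.5595, -0.2084, 0.0194]
orientation: [[-0.277, 0.961, 0.004], [0.961, 0.277, -0.001], [-0.002, 0.004, -1.0]]
contact_force: [-0.4, 1.1, 5.5]
gripper_width: 0.692
```

Request:
{"name": "servo_tool", "arguments": {
  "commands": [
    [[0,0,-10,0],[0,0,-40,0],[0,0,-80,0],[0,0,-104,0],[0,0,-104,0]]
  ]
}}

```text
t: 14.77
tcp_pos: [0.5616, -0.2099, 0.1285]
orientation: [[-0.276, 0.961, 0.011], [0.961, 0.276, -0.004], [-0.007, 0.009, -1.0]]
contact_force: [0.6, 0.3, -2.0]
gripper_width: 0.689
```

Request:
{"name": "servo_tool", "arguments": {
  "commands": [
    [[0,0,0,0],[0,0,0,0]]
  ]
}}

```text
t: 14.93
tcp_pos: [0.5568, -0.208, 0.1204]
orientation: [[-0.276, 0.961, -0.002], [0.961, 0.276, 0.001], [0.001, -0.002, -1.0]]
contact_force: [0.4, -0.4, -4.0]
gripper_width: 0.688
```

```bash
python3 - <<'E'
from h import *
go(.5097,.1876,.12,np.pi/2+.1086);snap('wrist','b2')
E
```

```text
t14.93 from [ 0.5568 -0.208   0.1204] yaw1.851 -> shift [393.2  64.    0.8] twist 0.171 rows 10 q6 53
```

View pics/b2.png

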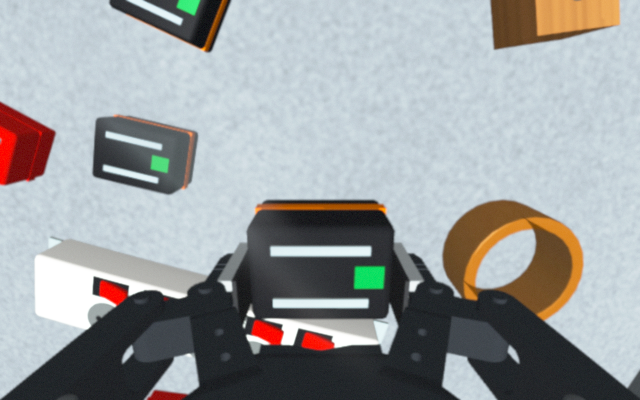

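Request:
{"name": "servo_tool", "arguments": {
  "commands": [
    [[40,6,0,0],[80,13,0,0],[120,19,0,0],[160,26,0,0],[196,32,0,0]]
  ]
}}

```text
t: 15.4
tcp_pos: [0.532, -0.0091, 0.119]
orientation: [[-0.276, 0.961, -0.005], [0.961, 0.276, 0.001], [0.002, -0.005, -1.0]]
contact_force: [0.5, -0.3, -2.3]
gripper_width: 0.691
```

Request:
{"name": "servo_tool", "arguments": {
  "commands": [
    [[40,6,0,0.04],[80,13,0,0.08],[120,19,0,0.12],[160,26,0,0.171],[193,32,0,0.171]]
  ]
}}

```text
t: 15.82
tcp_pos: [0.5095, 0.1854, 0.1192]
orientation: [[-0.108, 0.994, -0.004], [0.994, 0.108, -0.001], [-0.0, -0.004, -1.0]]
contact_force: [0.8, 0.1, -2.5]
gripper_width: 0.691
```

Request:
{"name": "servo_tool", "arguments": {
  "commands": [
    [[0,0,10,0],[0,0,30,0],[0,0,50,0],[0,0,60,0],[0,0,60,0]]
  ]
}}

```text
t: 16.23
tcp_pos: [0.5082, 0.1818, 0.057]
orientation: [[-0.109, 0.994, -0.009], [0.994, 0.109, -0.003], [-0.002, -0.009, -1.0]]
contact_force: [-0.4, -0.5, -3.6]
gripper_width: 0.686
```

Request:
{"name": "servo_tool", "arguments": {
  "commands": [
    [[0,0,0,0],[0,0,0,0],[0,0,0,0]]
  ]
}}

```text
t: 16.48
tcp_pos: [0.5129, 0.1833, 0.0624]
orientation: [[-0.108, 0.994, 0.002], [0.994, 0.108, 0.001], [0.0, 0.002, -1.0]]
contact_force: [1.1, -0.9, -2.8]
gripper_width: 0.689
```

```bash
python3 - <<'E'
from h import *
go(.5101,.1836,.027,np.pi/2+.1086);snap('wrist','b3')
E
```

```text
t16.48 from [0.5129 0.1833 0.0624] yaw1.679 -> shift [ 0.6 -2.8 35.4] twist -0.000 rows 1 q6 103
```

View pics/b3.png

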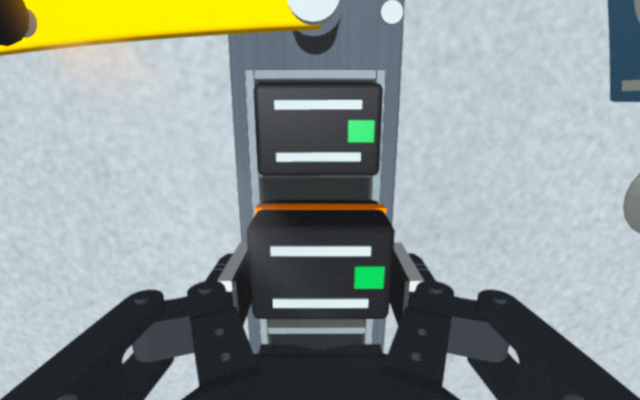

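Request:
{"name": "servo_tool", "arguments": {
  "commands": [
    [[0,-1,10,0],[0,-1,20,0],[0,-1,27,0],[0,-1,31,0],[0,-1,33,0]]
  ]
}}

```text
t: 16.95
tcp_pos: [0.5112, 0.1882, 0.0332]
orientation: [[-0.111, 0.994, 0.002], [0.994, 0.111, 0.011], [0.011, 0.003, -1.0]]
contact_force: [-15.7, 9.5, 37.8]
gripper_width: 0.691
```

Request:
{"name": "servo_tool", "arguments": {
  "commands": [
    [[0,0,1,0],[0,0,2,0],[0,0,3,0],[0,0,4,0],[0,0,4,0]]
  ]
}}

```text
t: 17.37
tcp_pos: [0.5111, 0.19, 0.0307]
orientation: [[-0.113, 0.994, 0.003], [0.994, 0.113, 0.014], [0.014, 0.005, -1.0]]
contact_force: [-15.0, 12.3, 37.8]
gripper_width: 0.69
```

```bash
python3 - <<'E'
from h import *
go(.5101,.1836,.025,np.pi/2+.1086);snap('wrist','b4')
E
```

```text
t17.37 from [0.5111 0.19   0.0307] yaw1.684 -> shift [-6.3 -1.7  5.6] twist 0.004 rows 1 q6 104
```

View pics/b4.png

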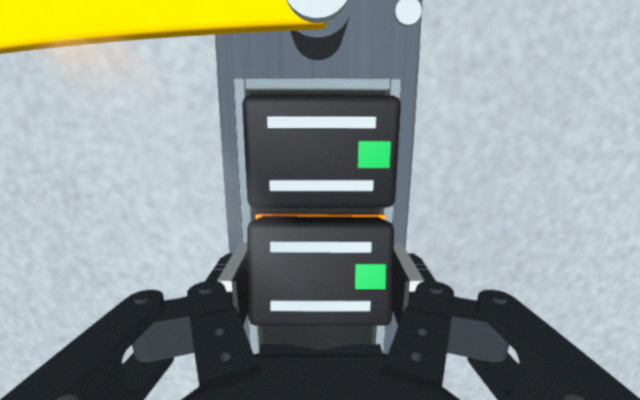

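Request:
{"name": "servo_tool", "arguments": {
  "commands": [
    [[0,0,-4,0],[0,0,-5,0],[0,0,-5,0]]
  ]
}}

```text
t: 17.67
tcp_pos: [0.5121, 0.1865, 0.0319]
orientation: [[-0.111, 0.994, 0.004], [0.994, 0.111, 0.007], [0.006, 0.005, -1.0]]
contact_force: [-5.0, 6.7, 14.1]
gripper_width: 0.689
```

Request:
{"name": "servo_tool", "arguments": {
  "commands": [
    [[0,0,0,0],[0,0,0,0],[0,0,0,0]]
  ],
  "hand": 90
}}

```text
t: 17.92
tcp_pos: [0.5105, 0.1828, 0.0287]
orientation: [[-0.109, 0.994, -0.001], [0.994, 0.109, -0.001], [-0.001, -0.001, -1.0]]
contact_force: [0.3, 0.1, 0.0]
gripper_width: 0.9
```

Request:
{"name": "servo_tool", "arguments": {
  "commands": [
    [[0,0,-20,0],[0,0,-60,0],[0,0,-80,0],[0,0,-80,0],[0,0,-80,0]]
  ]
}}

```text
t: 18.33
tcp_pos: [0.5119, 0.1831, 0.1101]
orientation: [[-0.108, 0.994, 0.002], [0.994, 0.108, 0.001], [0.0, 0.002, -1.0]]
contact_force: [-0.1, -0.3, 0.4]
gripper_width: 0.898
```

```bash
python3 look.py b5; python3 -c "
from h import *
snap('scene','sc5')"
```

```text
t18.33 [0.5119 0.1831 0.1101] 2.7655899503868016
```

View pics/b5.png

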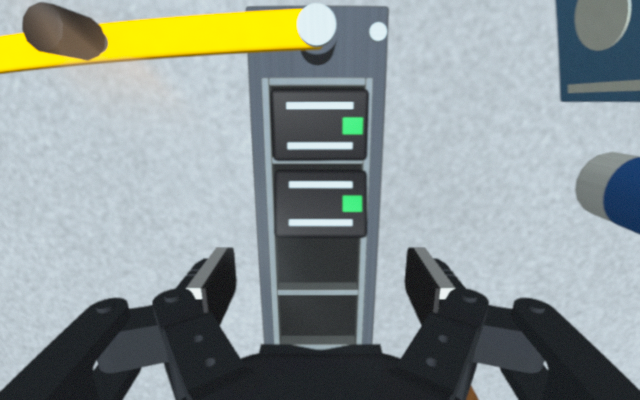

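```bash
cat > ov.py <<'E'
from h import *
import pickle,sys
f=sys.argv[1];st=pickle.load(open('st_%s.pkl'%f,'rb'))
im=cv2.imread('pics/%s.png'%f)
big=cv2.resize(im,None,fx=4,fy=4,interpolation=cv2.INTER_CUBIC)
a=.1086;R=np.array([[np.cos(a),-np.sin(a)],[np.sin(a),np.cos(a)]]);c=np.array([.5127,.1607])
def W(x,y,z): return [*(c+R@[x,y]),z]
def poly(pts,col):
    p=np.array([proj('wrist',W(*q),st)*4+1.5 for q in pts]);cv2.polylines(big,[np.round(p).astype(np.int32)],True,col,1)
for y in(-.081,-.027,.027,.081):
    poly([(.03,y+.022,.05),(.03,y-.022,.05),(-.03,y-.022,.05),(-.03,y+.022,.05)],(0,255,255))
    poly([(.033,y+.0245,.02),(.033,y-.0245,.02),(-.033,y-.0245,.02),(-.033,y+.0245,.02)],(255,0,255))
x0,y0,w,h=[int(v)*4 for v in sys.argv[2:6]]
cv2.imwrite('pics/%s_ov.png'%f,big[y0:y0+h,x0:x0+w])
E
python3 ov.py b5 230 60 190 145
```

```text
(no output)
```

View pics/b5_ov.png

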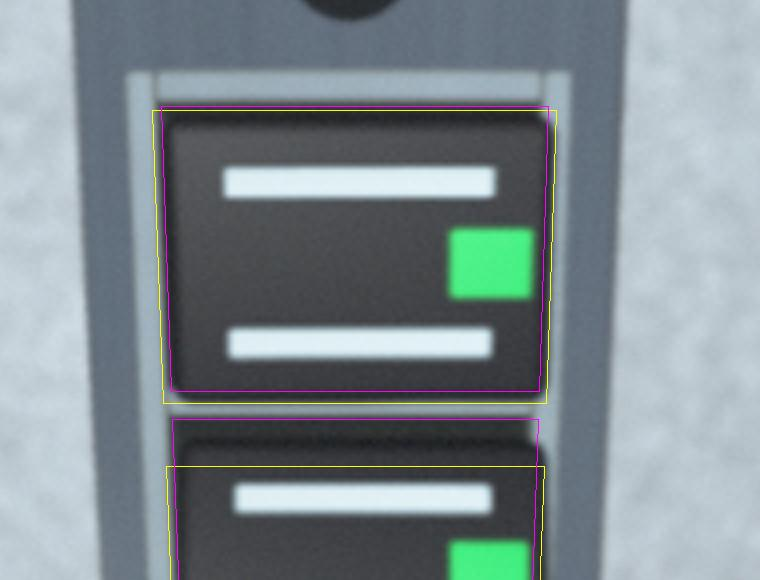

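```bash
python3 ov.py b5 230 130 190 145
```

```text
(no output)
```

View pics/b5_ov.png

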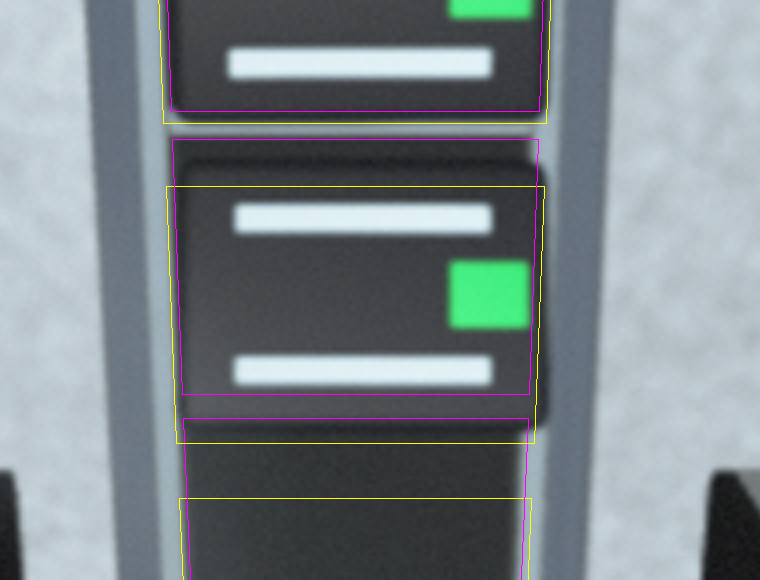

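```bash
python3 - <<'E'
from h import *
go(.5160,.1309,.026,np.pi/2+.1086)
E
```

```text
t18.43 from [0.5099 0.1825 0.1078] yaw1.679 -> shift [-51.9   0.7  81.9] twist -0.000 rows 3 q6 103
```

Request:
{"name": "servo_tool", "arguments": {
  "commands": [
    [[-26,0,0,0],[-52,1,0,0],[-52,1,0,0],[-52,1,30,0],[-52,1,55,0]]
  ],
  "hand": 0
}}

```text
t: 18.85
tcp_pos: [0.5177, 0.1311, 0.053]
orientation: [[-0.107, 0.994, 0.001], [0.994, 0.107, 0.0], [0.0, 0.001, -1.0]]
contact_force: [-0.4, 0.3, -0.3]
gripper_width: 0.193
```

Request:
{"name": "servo_tool", "arguments": {
  "commands": [
    [[0,0,15,0],[0,0,26,0],[0,0,26,0],[0,0,26,0],[0,0,26,0]]
  ]
}}

```text
t: 19.27
tcp_pos: [0.5174, 0.1317, 0.0281]
orientation: [[-0.109, 0.994, -0.001], [0.994, 0.109, -0.0], [-0.0, -0.001, -1.0]]
contact_force: [0.5, -0.7, -0.5]
gripper_width: 0.002
```

Request:
{"name": "servo_tool", "arguments": {
  "commands": [
    [[4,0,0,0],[8,0,0,0],[12,0,0,0],[14,0,0,0],[16,0,0,0]]
  ]
}}

```text
t: 19.68
tcp_pos: [0.516, 0.1481, 0.0287]
orientation: [[-0.109, 0.994, 0.001], [0.994, 0.109, 0.0], [0.0, 0.001, -1.0]]
contact_force: [-0.4, -0.3, -0.5]
gripper_width: -0.001
```

Request:
{"name": "servo_tool", "arguments": {
  "commands": [
    [[2,0,0,0],[3,0,0,0],[4,0,0,0],[5,0,0,0],[6,0,0,0]]
  ]
}}

```text
t: 20.1
tcp_pos: [0.5151, 0.153, 0.0282]
orientation: [[-0.108, 0.994, -0.0], [0.994, 0.108, -0.001], [-0.001, -0.0, -1.0]]
contact_force: [-0.2, -0.9, -0.1]
gripper_width: 0.004
```

```bash
python3 look.py b6; python3 -c "
from h import *
go(.5134,.1542,.026)"
```

```text
t20.10 [0.5151 0.153  0.0282] 1.2640697379633175
t20.15 from [0.515  0.1532 0.0282] yaw1.679 -> shift [ 1.2 -1.5  2.2] twist 0.000 rows 1 q6 100
```

View pics/b6.png

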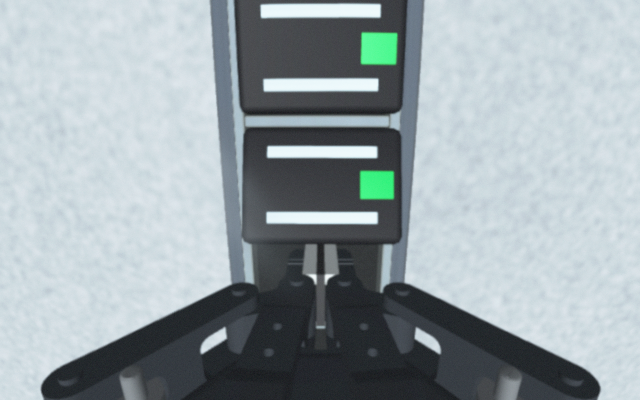

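Request:
{"name": "servo_tool", "arguments": {
  "commands": [
    [[-10,0,0,0],[-15,0,-40,0],[-15,0,-80,0],[-15,0,-80,0],[-15,0,-80,0]]
  ]
}}

```text
t: 20.57
tcp_pos: [0.5193, 0.1386, 0.1113]
orientation: [[-0.108, 0.994, 0.007], [0.994, 0.108, 0.002], [0.001, 0.007, -1.0]]
contact_force: [0.6, 0.6, 0.1]
gripper_width: 0.001
```

```bash
python3 look.py b7; python3 ov.py b7 230 20 190 145;python3 -c "
from h import *
go(.419,-.099,.14,1.571-.17)"
```

```text
t20.57 [0.5193 0.1386 0.1113] 3.853207260274651
t20.62 from [0.5176 0.1382 0.1094] yaw1.679 -> shift [-225.1 -123.6  -31.1] twist 0.278 rows 7 q6 99
```

View pics/b7_ov.png

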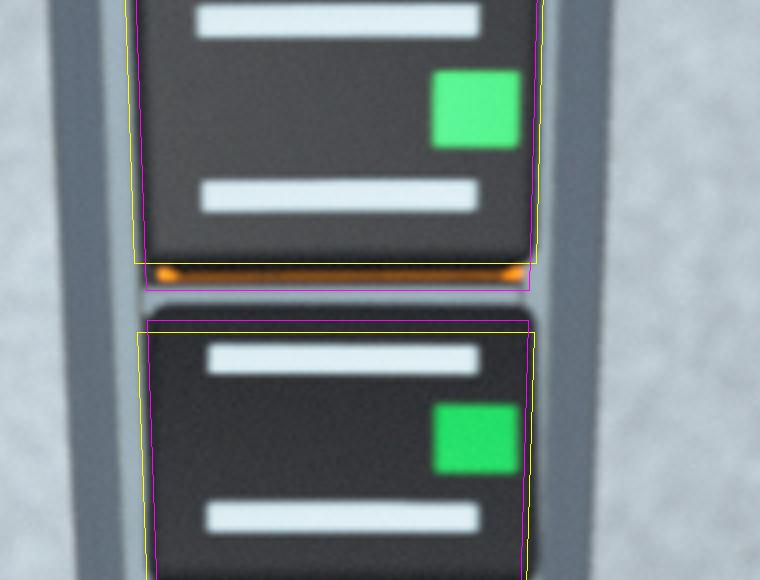

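```bash
python3 ov.py b7 230 85 190 145
```

```text
(no output)
```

View pics/b7_ov.png

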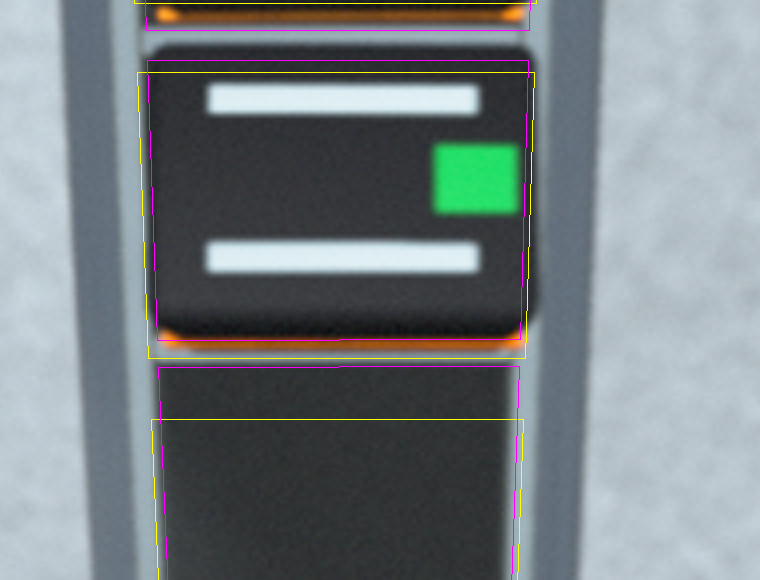

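Request:
{"name": "servo_tool", "arguments": {
  "commands": [
    [[0,-2,40,0],[0,-2,70,0],[0,-2,83,0],[0,-2,83,0],[5,-2,83,0]]
  ]
}}

```text
t: 21.03
tcp_pos: [0.5123, 0.1421, 0.0234]
orientation: [[-0.108, 0.994, -0.005], [0.994, 0.108, -0.002], [-0.001, -0.005, -1.0]]
contact_force: [0.4, 0.3, 0.3]
gripper_width: 0.002
```

Request:
{"name": "servo_tool", "arguments": {
  "commands": [
    [[4,0,0,0],[8,0,0,0],[10,0,0,0],[11,0,0,0],[12,0,0,0]]
  ]
}}

```text
t: 21.45
tcp_pos: [0.5134, 0.1554, 0.0261]
orientation: [[-0.109, 0.994, 0.001], [0.994, 0.109, -0.0], [-0.0, 0.001, -1.0]]
contact_force: [0.9, -1.5, -0.8]
gripper_width: 0.004
```

Request:
{"name": "servo_tool", "arguments": {
  "commands": [
    [[1,0,0,0],[2,0,0,0],[2,0,0,0],[2,0,0,0]]
  ]
}}

```text
t: 21.78
tcp_pos: [0.5126, 0.1571, 0.0253]
orientation: [[-0.109, 0.994, -0.0], [0.994, 0.109, -0.0], [-0.0, -0.0, -1.0]]
contact_force: [-0.0, -0.8, -1.3]
gripper_width: 0.003
```

```bash
python3 look.py b8; python3 -c "
from h import *
go(.5134,.1562,.026)"
```

```text
t21.78 [0.5126 0.1571 0.0253] 0.1499382166436794
t21.83 from [0.5126 0.1571 0.0253] yaw1.680 -> shift [-1.   0.7 -0.7] twist 0.000 rows 1 q6 101
```

View pics/b8.png

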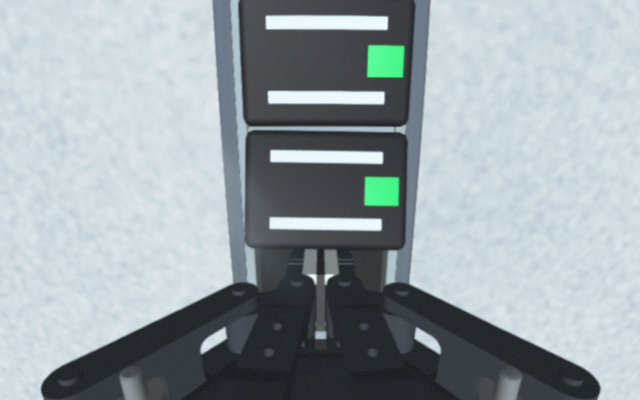

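```bash
python3 -c "
from h import *
im=snap('scene','sc8')
cv2.imwrite('pics/sc8z.png',cv2.resize(im[150:250,320:460],None,fx=5,fy=5,interpolation=cv2.INTER_CUBIC))
for y in (-.081,-.027,.027,.081): print(proj('scene',[.5127-y*.108,.1607+y*.994,.05]))
"
```

```text
[369.69692638 207.52681077]
[384.68367076 202.52804712]
[399.09047676 197.715956  ]
[412.93906798 193.08397448]
```

View pics/sc8z.png

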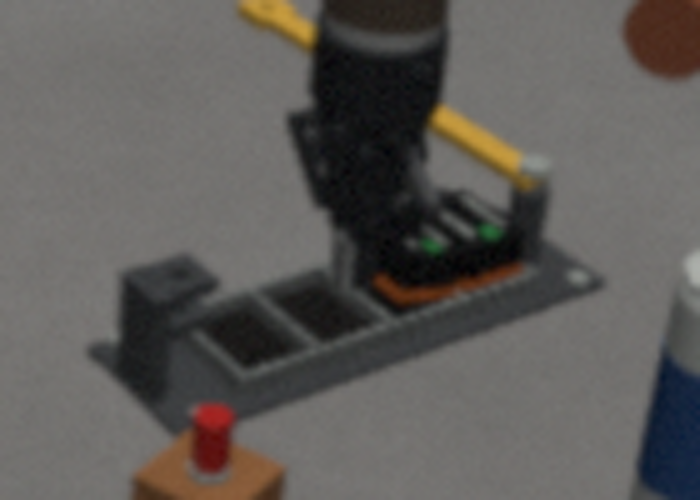

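Request:
{"name": "servo_tool", "arguments": {
  "commands": [
    [[-6,0,0,0],[-18,0,0,0],[-18,0,-40,0],[-18,0,-80,0],[-18,0,-80,0]]
  ]
}}

```text
t: 22.3
tcp_pos: [0.5198, 0.1397, 0.1128]
orientation: [[-0.108, 0.994, 0.013], [0.994, 0.108, 0.004], [0.002, 0.013, -1.0]]
contact_force: [0.9, 1.2, 1.0]
gripper_width: -0.001
```

```bash
python3 look.py b9; python3 ov.py b9 230 60 190 145
```

```text
t22.30 [0.5198 0.1397 0.1128] 7.1980729805776935
```

View pics/b9_ov.png

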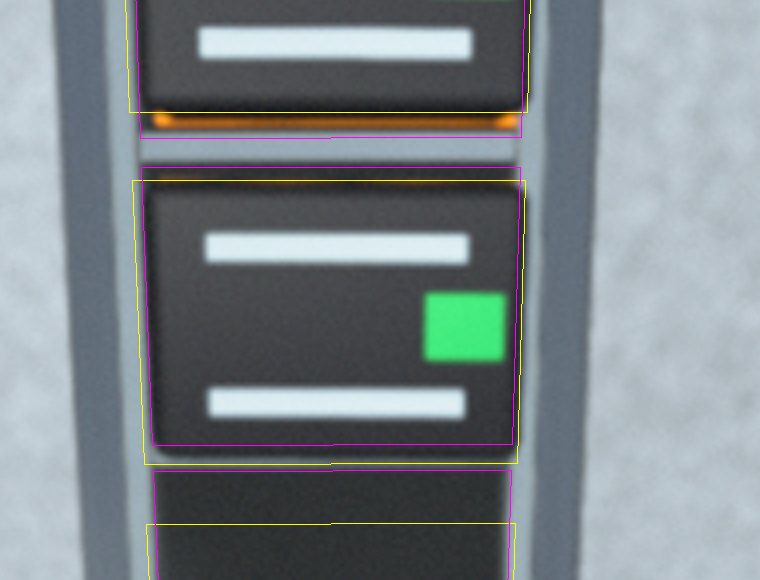

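```bash
python3 -c "
from h import *
go(.416,-.102,.15,1.571-.17)"
```

```text
t22.35 from [0.5186 0.1394 0.1101] yaw1.679 -> shift [-228.9 -127.6  -41.7] twist 0.278 rows 7 q6 99
```

Request:
{"name": "servo_tool", "arguments": {
  "commands": [
    [[-35,-20,-10,0],[-70,-39,-20,0],[-105,-59,-30,0],[-140,-78,-40,0],[-174,-97,-42,0]]
  ],
  "hand": 100
}}

```text
t: 22.77
tcp_pos: [0.4365, -0.0461, 0.1481]
orientation: [[-0.109, 0.994, 0.002], [0.994, 0.109, -0.0], [-0.0, 0.002, -1.0]]
contact_force: [2.0, -1.0, 0.2]
gripper_width: 0.705
```

Request:
{"name": "servo_tool", "arguments": {
  "commands": [
    [[-30,-17,0,0.1],[-55,-31,0,0.2],[-55,-31,0,0.278],[-55,-31,0,0.278],[-55,-31,0,0.278]]
  ]
}}

```text
t: 23.18
tcp_pos: [0.4118, -0.1027, 0.1468]
orientation: [[0.168, 0.986, -0.001], [0.986, -0.168, 0.001], [0.0, -0.001, -1.0]]
contact_force: [-0.3, -0.1, 0.4]
gripper_width: 1.0
```

Request:
{"name": "servo_tool", "arguments": {
  "commands": [
    [[0,0,0,0],[0,0,0,0]]
  ]
}}

```text
t: 23.35
tcp_pos: [0.4124, -0.1016, 0.147]
orientation: [[0.166, 0.986, -0.0], [0.986, -0.166, 0.0], [0.0, -0.0, -1.0]]
contact_force: [-0.8, 0.3, -0.4]
gripper_width: 1.003
```

```bash
python3 look.py c1 .419 -.099 -.15 .42 -.2085 .02; python3 -c "
from h import *
go(.42,-.1,.018,1.571-.15)"
```

```text
t23.35 [ 0.4124 -0.1016  0.147 ] 0.43848732508508886
[ 0.4209 -0.1004  0.021 ] -0.18833840962288634 0.09480601219163311
[ 0.4209 -0.1022  0.0104] -0.16725237516707409 0.022047930283224403
[ 0.4209 -0.2099  0.021 ] 0.08391462453215177 0.09183605874782345
[ 0.4203 -0.2148  0.0121] 0.030049485046814577 0.03860436066318419
t23.40 from [ 0.4125 -0.1016  0.1471] yaw1.404 -> shift [  2.8   7.2 129.1] twist -0.017 rows 4 q6 86
```

View pics/c1.png

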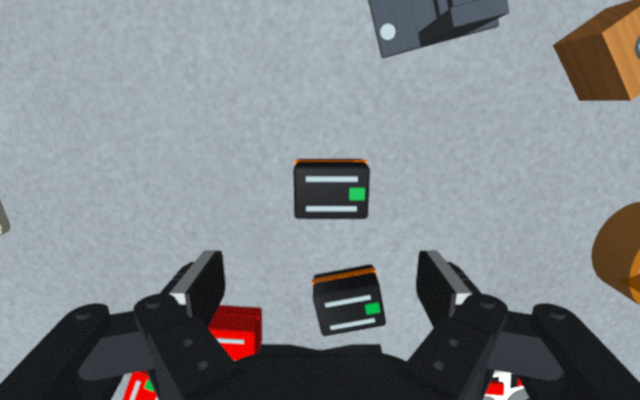

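```bash
python3 - <<'E'
from h import *
import pickle
def mid(f,us,z):
    st=pickle.load(open('st_%s.pkl'%f,'rb'))
    p=[atz('wrist',u,z,st) for u in us]; m=(p[0]+p[1])/2; R=np.array(st['orientation'])
    print(f,np.round(m,4),'rel tool',np.round(R.T@(m-np.array(st['tcp_pos'])),4),'spacing',np.round(np.linalg.norm(p[0]-p[1]),4))
mid('c1',[(332,179.5),(331,209)],.042)
mid('b1',[(326,187),(325,217)],.042)
mid('a1',[(327,183),(326,213)],.042)
E
```

```text
c1 [ 0.4211 -0.1005  0.042 ] rel tool [0.0025 0.0084 0.105 ] spacing 0.024
b1 [ 0.5576 -0.2076  0.042 ] rel tool [0.0001 0.0035 0.0913] spacing 0.0234
a1 [ 0.5594 -0.1128  0.042 ] rel tool [0.0024 0.0043 0.0942] spacing 0.0235
```

Request:
{"name": "servo_tool", "arguments": {
  "commands": [
    [[2,8,40,0],[2,8,80,0],[2,8,110,0],[2,8,124,0],[2,8,129,0]]
  ]
}}

```text
t: 23.82
tcp_pos: [0.4182, -0.1002, 0.0154]
orientation: [[0.166, 0.986, -0.006], [0.986, -0.166, 0.002], [0.0, -0.006, -1.0]]
contact_force: [1.0, 1.2, 0.4]
gripper_width: 1.001
```

Request:
{"name": "servo_tool", "arguments": {
  "commands": [
    [[0,0,0,0],[0,0,0,0],[0,0,0,0],[0,0,0,0],[0,0,0,0]]
  ]
}}

```text
t: 24.23
tcp_pos: [0.4217, -0.1019, 0.0195]
orientation: [[0.168, 0.986, 0.003], [0.986, -0.168, -0.001], [-0.0, 0.003, -1.0]]
contact_force: [0.7, -1.0, -0.3]
gripper_width: 0.996
```

Request:
{"name": "servo_tool", "arguments": {
  "commands": [
    [[0,0,0,0],[0,0,0,0],[0,0,0,0],[0,0,0,0],[0,0,0,0]]
  ],
  "hand": 30,
  "grip_force": 50
}}

```text
t: 24.65
tcp_pos: [0.4211, -0.1018, 0.0191]
orientation: [[0.168, 0.986, 0.001], [0.986, -0.168, -0.0], [-0.0, 0.001, -1.0]]
contact_force: [-0.5, 1.1, 5.6]
gripper_width: 0.692
```

Request:
{"name": "servo_tool", "arguments": {
  "commands": [
    [[0,0,0,0],[0,0,-10,0],[0,0,-40,0],[0,0,-75,0],[0,0,-102,0]]
  ]
}}

```text
t: 25.07
tcp_pos: [0.4201, -0.1016, 0.1217]
orientation: [[0.168, 0.986, -0.001], [0.986, -0.168, 0.0], [0.0, -0.001, -1.0]]
contact_force: [1.3, -0.3, -2.5]
gripper_width: 0.688
```

Request:
{"name": "servo_tool", "arguments": {
  "commands": [
    [[0,0,0,0],[0,0,0,0],[0,0,0,0]]
  ]
}}

```text
t: 25.32
tcp_pos: [0.4196, -0.1014, 0.1194]
orientation: [[0.168, 0.986, -0.002], [0.986, -0.168, 0.0], [0.0, -0.002, -1.0]]
contact_force: [-0.9, -0.6, -3.2]
gripper_width: 0.689
```

```bash
python3 look.py c2;python3 - <<'E'
from h import *
go(.5156,.1339,.12,np.pi/2+.1086)
E
```

```text
t25.32 [ 0.4196 -0.1014  0.1194] 1.3651736239472265
t25.37 from [ 0.419  -0.1013  0.1188] yaw1.402 -> shift [248.1  55.6  -1.3] twist -0.278 rows 7 q6 86
```

View pics/c2.png

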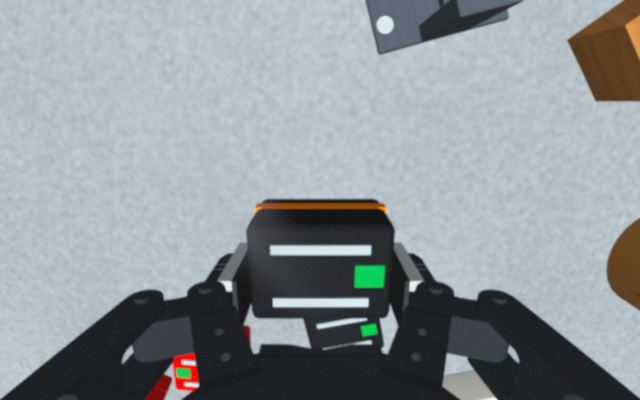

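Request:
{"name": "servo_tool", "arguments": {
  "commands": [
    [[38,9,0,0],[76,17,0,0],[114,26,0,0],[152,34,0,0],[180,40,0,0]]
  ]
}}

```text
t: 25.78
tcp_pos: [0.4897, 0.0716, 0.1182]
orientation: [[0.167, 0.986, -0.003], [0.986, -0.167, 0.0], [-0.0, -0.003, -1.0]]
contact_force: [0.5, -1.2, -2.0]
gripper_width: 0.69
```

Request:
{"name": "servo_tool", "arguments": {
  "commands": [
    [[30,7,0,-0.1],[55,13,0,-0.2],[67,16,0,-0.278],[67,16,10,-0.278],[67,16,30,-0.278]]
  ]
}}

```text
t: 26.2
tcp_pos: [0.5181, 0.1333, 0.0898]
orientation: [[-0.109, 0.994, 0.001], [0.994, 0.109, -0.0], [-0.0, 0.001, -1.0]]
contact_force: [0.5, -0.7, -2.5]
gripper_width: 0.689
```

Request:
{"name": "servo_tool", "arguments": {
  "commands": [
    [[0,0,15,0],[0,0,30,0],[0,0,35,0],[0,0,35,0],[0,0,35,0]]
  ]
}}

```text
t: 26.62
tcp_pos: [0.5163, 0.1317, 0.0543]
orientation: [[-0.108, 0.994, -0.003], [0.994, 0.108, -0.001], [-0.001, -0.003, -1.0]]
contact_force: [0.3, 0.4, -2.3]
gripper_width: 0.685
```

Request:
{"name": "servo_tool", "arguments": {
  "commands": [
    [[0,0,0,0],[0,0,0,0],[0,0,0,0],[0,0,0,0]]
  ]
}}

```text
t: 26.95
tcp_pos: [0.5178, 0.1325, 0.0561]
orientation: [[-0.109, 0.994, 0.002], [0.994, 0.109, 0.0], [0.0, 0.002, -1.0]]
contact_force: [0.6, -0.6, -2.9]
gripper_width: 0.691
```

```bash
python3 look.py c3;python3 - <<'E'
from h import *
go(.5156,.1334,.028,np.pi/2+.1086)
for zt in (-.021,-.023,-.025): print((intool((320,250.5),zt)+intool((320,303),zt))[0]/2)
E
```

```text
t26.95 [0.5178 0.1325 0.0561] 0.23210277813832575
t27.00 from [0.5177 0.1325 0.056 ] yaw1.680 -> shift [ 1.1 -2.1 28. ] twist 0.000 rows 1 q6 98
0.00027270088856614846
0.001394562131807376
0.002516423375048614
```

View pics/c3.png

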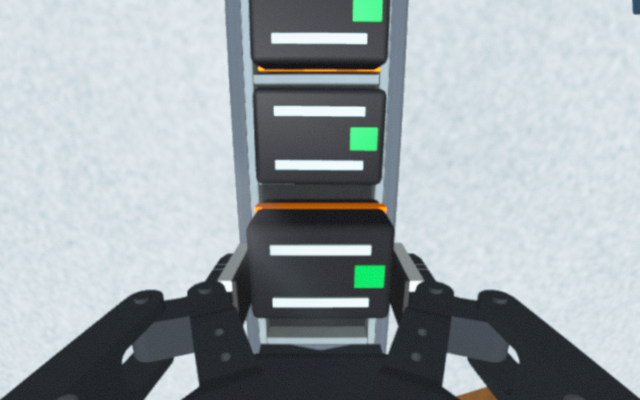

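Request:
{"name": "servo_tool", "arguments": {
  "commands": [
    [[1,-2,4,0],[1,-2,8,0],[1,-2,12,0],[1,-2,15,0],[1,-2,17,0]]
  ]
}}

```text
t: 27.42
tcp_pos: [0.5147, 0.1331, 0.0375]
orientation: [[-0.109, 0.994, -0.001], [0.994, 0.109, -0.0], [-0.0, -0.001, -1.0]]
contact_force: [0.3, 0.9, -2.2]
gripper_width: 0.69
```

Request:
{"name": "servo_tool", "arguments": {
  "commands": [
    [[0,0,2,0],[0,0,4,0],[0,0,6,0],[0,0,8,0],[0,0,9,0]]
  ]
}}

```text
t: 27.83
tcp_pos: [0.5151, 0.1332, 0.029]
orientation: [[-0.109, 0.994, -0.0], [0.994, 0.109, -0.0], [-0.0, -0.0, -1.0]]
contact_force: [-0.6, 0.5, -2.2]
gripper_width: 0.691
```

Request:
{"name": "servo_tool", "arguments": {
  "commands": [
    [[0,0,0.5,0],[0,0,1,0],[0,0,1,0]]
  ]
}}

```text
t: 28.08
tcp_pos: [0.5152, 0.1332, 0.0283]
orientation: [[-0.109, 0.994, 0.0], [0.994, 0.109, 0.0], [-0.0, 0.0, -1.0]]
contact_force: [-0.5, -0.1, -2.3]
gripper_width: 0.689
```

Request:
{"name": "servo_tool", "arguments": {
  "commands": [
    [[0,0,1,0],[0,0,1,0],[0,0,1,0],[0,0,1,0]]
  ],
  "hand": 92
}}

```text
t: 28.42
tcp_pos: [0.5156, 0.1333, 0.0277]
orientation: [[-0.109, 0.994, 0.001], [0.994, 0.109, 0.0], [0.0, 0.001, -1.0]]
contact_force: [-0.1, -0.2, -0.2]
gripper_width: 0.924
```

Request:
{"name": "servo_tool", "arguments": {
  "commands": [
    [[0,0,-20,0],[0,0,-60,0],[0,0,-100,0],[0,0,-120,0],[0,0,-120,0]]
  ]
}}

```text
t: 28.83
tcp_pos: [0.5191, 0.1342, 0.1536]
orientation: [[-0.109, 0.994, 0.011], [0.994, 0.109, 0.003], [0.002, 0.012, -1.0]]
contact_force: [1.0, 0.2, -0.5]
gripper_width: 0.918
```

```bash
python3 look.py c4; python3 -c "
from h import *
go(.4205,-.211,.15,1.571+.04)"
```

```text
t28.83 [0.5191 0.1342 0.1536] 4.998758712364239
t28.88 from [0.5176 0.1338 0.1507] yaw1.680 -> shift [-332.2 -134.    -0.7] twist 0.069 rows 9 q6 98
```

View pics/c4.png

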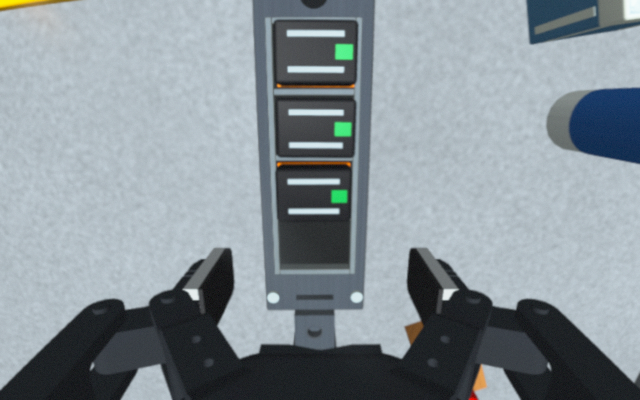

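```bash
python3 ov.py c4 230 130 190 145
```

```text
(no output)
```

View pics/c4_ov.png

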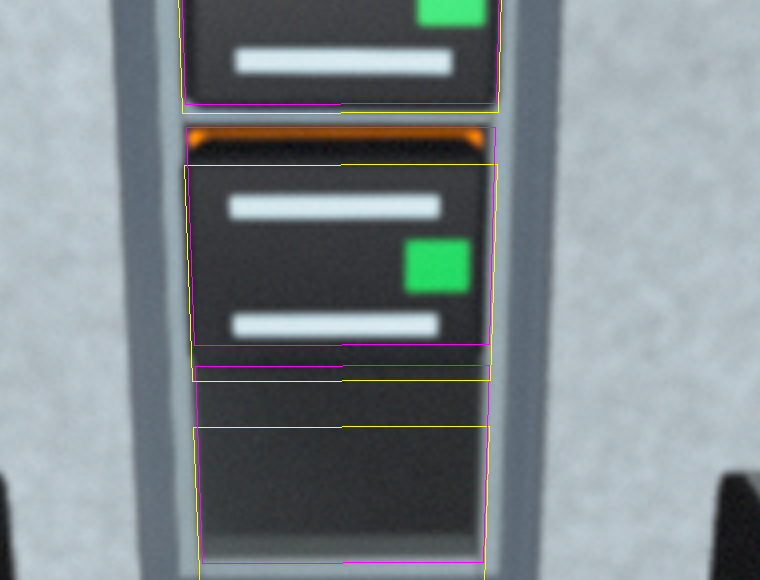

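Request:
{"name": "servo_tool", "arguments": {
  "commands": [
    [[-38,-15,0,0],[-76,-31,0,0],[-114,-46,0,0],[-152,-61,0,0],[-180,-73,0,0]]
  ],
  "hand": 100
}}

```text
t: 29.3
tcp_pos: [0.4599, -0.0559, 0.1458]
orientation: [[-0.108, 0.994, -0.003], [0.994, 0.108, -0.0], [-0.0, -0.003, -1.0]]
contact_force: [0.1, 0.5, -0.4]
gripper_width: 1.003
```

Request:
{"name": "servo_tool", "arguments": {
  "commands": [
    [[-38,-15,0,0.03],[-76,-30,0,0.069],[-114,-46,0,0.069],[-142,-57,0,0.069],[-152,-61,0,0.069]]
  ]
}}

```text
t: 29.72
tcp_pos: [0.4159, -0.2145, 0.1459]
orientation: [[-0.035, 0.999, -0.003], [0.999, 0.035, -0.0], [-0.0, -0.003, -1.0]]
contact_force: [1.0, 0.3, -0.3]
gripper_width: 1.003
```

Request:
{"name": "servo_tool", "arguments": {
  "commands": [
    [[0,0,0,0],[0,0,0,0],[0,0,0,0]]
  ]
}}

```text
t: 29.97
tcp_pos: [0.4179, -0.2101, 0.1466]
orientation: [[-0.041, 0.999, -0.001], [0.999, 0.041, 0.001], [0.001, -0.001, -1.0]]
contact_force: [0.9, -0.5, 1.1]
gripper_width: 1.002
```

```bash
python3 look.py d1 .42 -.2095 .03
```

```text
t29.97 [ 0.4179 -0.2101  0.1466] 1.0287193724473858
[ 0.4203 -0.2094  0.021 ] 0.04177834727132981 0.09173449944241019
[ 0.4205 -0.2109  0.012 ] 0.02976471123468347 0.03352387977134428
```

View pics/d1.png

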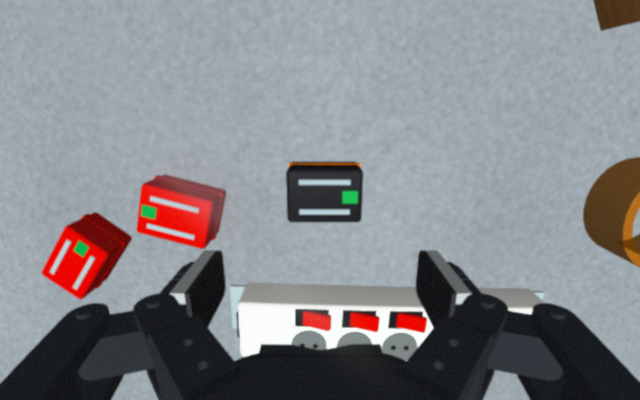

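Request:
{"name": "servo_tool", "arguments": {
  "commands": [
    [[0,3,40,0],[0,3,80,0],[0,3,110,0],[0,3,124,0],[0,3,128,0]]
  ]
}}

```text
t: 30.43
tcp_pos: [0.419, -0.2084, 0.0162]
orientation: [[-0.043, 0.999, -0.006], [0.999, 0.043, 0.003], [0.004, -0.006, -1.0]]
contact_force: [0.4, -0.1, 0.8]
gripper_width: 0.999
```

Request:
{"name": "servo_tool", "arguments": {
  "commands": [
    [[0,0,0,0],[0,0,0,0],[0,0,0,0],[0,0,0,0],[0,0,0,0]]
  ]
}}

```text
t: 30.85
tcp_pos: [0.4222, -0.2117, 0.0206]
orientation: [[-0.04, 0.999, 0.002], [0.999, 0.04, -0.001], [-0.001, 0.002, -1.0]]
contact_force: [-0.2, 0.3, -0.7]
gripper_width: 0.998
```

Request:
{"name": "servo_tool", "arguments": {
  "commands": [
    [[0,0,0,0],[0,0,0,0],[0,0,0,0],[0,0,0,0],[0,0,0,0]]
  ],
  "hand": 30,
  "grip_force": 50
}}

```text
t: 31.27
tcp_pos: [0.4214, -0.2116, 0.02]
orientation: [[-0.04, 0.999, 0.001], [0.999, 0.04, -0.001], [-0.001, 0.001, -1.0]]
contact_force: [-1.1, 0.8, 5.6]
gripper_width: 0.686
```

Request:
{"name": "servo_tool", "arguments": {
  "commands": [
    [[0,0,0,0],[0,0,-10,0],[0,0,-40,0],[0,0,-75,0],[0,0,-102,0]]
  ]
}}

```text
t: 31.68
tcp_pos: [0.4205, -0.2111, 0.1224]
orientation: [[-0.04, 0.999, -0.001], [0.999, 0.04, 0.001], [0.001, -0.001, -1.0]]
contact_force: [0.1, -1.0, -2.0]
gripper_width: 0.687
```

Request:
{"name": "servo_tool", "arguments": {
  "commands": [
    [[0,0,0,0],[0,0,0,0],[0,0,0,0]]
  ]
}}

```text
t: 31.93
tcp_pos: [0.42, -0.2108, 0.1201]
orientation: [[-0.04, 0.999, -0.002], [0.999, 0.04, 0.001], [0.001, -0.002, -1.0]]
contact_force: [-0.9, -0.4, -3.9]
gripper_width: 0.69
```

```bash
python3 look.py d2;python3 - <<'E'
from h import *
go(.5215,.0802,.12,np.pi/2+.1086)
E
```

```text
t31.93 [ 0.42   -0.2108  0.1201] 1.2159432495562954
t31.98 from [ 0.4196 -0.2105  0.1196] yaw1.611 -> shift [286.4 113.4  -0.3] twist -0.069 rows 8 q6 61
```

View pics/d2.png

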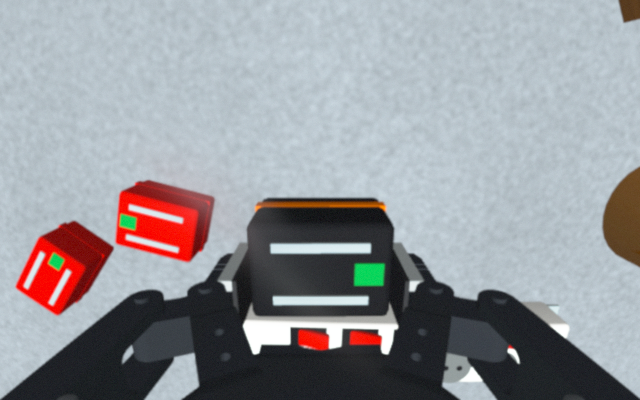

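Request:
{"name": "servo_tool", "arguments": {
  "commands": [
    [[36,14,0,0],[72,28,0,0],[108,43,0,0],[144,57,0,0],[180,71,0,0]]
  ]
}}

```text
t: 32.4
tcp_pos: [0.4835, -0.0269, 0.1191]
orientation: [[-0.039, 0.999, -0.004], [0.999, 0.039, 0.0], [0.0, -0.004, -1.0]]
contact_force: [-0.1, -0.9, -2.6]
gripper_width: 0.689
```

Request:
{"name": "servo_tool", "arguments": {
  "commands": [
    [[36,14,0,-0.069],[72,28,0,-0.069],[98,39,0,-0.069],[105,42,0,-0.069],[105,42,10,-0.069]]
  ]
}}

```text
t: 32.82
tcp_pos: [0.5235, 0.0804, 0.1106]
orientation: [[-0.113, 0.994, 0.001], [0.994, 0.113, 0.0], [0.0, 0.001, -1.0]]
contact_force: [1.3, -0.4, -3.5]
gripper_width: 0.692
```

Request:
{"name": "servo_tool", "arguments": {
  "commands": [
    [[0,0,15,0],[0,0,35,0],[0,0,48,0],[0,0,54,0],[0,0,54,0]]
  ]
}}

```text
t: 33.23
tcp_pos: [0.5195, 0.0763, 0.0541]
orientation: [[-0.107, 0.994, -0.007], [0.994, 0.107, -0.001], [-0.001, -0.007, -1.0]]
contact_force: [-0.6, -0.4, -3.5]
gripper_width: 0.689
```

Request:
{"name": "servo_tool", "arguments": {
  "commands": [
    [[0,0,0,0],[0,0,0,0],[0,0,0,0],[0,0,0,0],[0,0,0,0]]
  ]
}}

```text
t: 33.65
tcp_pos: [0.5232, 0.078, 0.0581]
orientation: [[-0.109, 0.994, 0.002], [0.994, 0.109, 0.0], [0.0, 0.002, -1.0]]
contact_force: [-0.6, -0.6, -3.0]
gripper_width: 0.69
```

```bash
python3 look.py d3;python3 - <<'E'
from h import *
go(.5217,.0787,.029,np.pi/2+.1086)
E
```

```text
t33.65 [0.5232 0.078  0.0581] 0.20345605418722743
t33.70 from [0.5231 0.0781 0.058 ] yaw1.680 -> shift [ 0.8 -1.3 29. ] twist 0.000 rows 1 q6 92
```

View pics/d3.png

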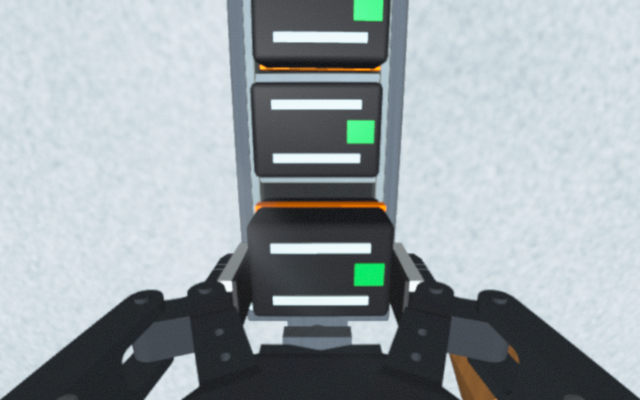

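Request:
{"name": "servo_tool", "arguments": {
  "commands": [
    [[1,-1,4,0],[1,-1,8,0],[1,-1,12,0],[1,-1,15,0],[1,-1,17,0]]
  ]
}}

```text
t: 34.12
tcp_pos: [0.521, 0.0789, 0.0395]
orientation: [[-0.109, 0.994, -0.001], [0.994, 0.109, -0.0], [-0.0, -0.001, -1.0]]
contact_force: [-0.1, 0.5, -3.3]
gripper_width: 0.688
```

Request:
{"name": "servo_tool", "arguments": {
  "commands": [
    [[0,0,2,0],[0,0,4,0],[0,0,6,0],[0,0,8,0],[0,0,9,0]]
  ]
}}

```text
t: 34.53
tcp_pos: [0.5214, 0.0789, 0.031]
orientation: [[-0.109, 0.994, -0.0], [0.994, 0.109, -0.0], [-0.0, -0.0, -1.0]]
contact_force: [-0.6, 0.4, -3.0]
gripper_width: 0.687
```

Request:
{"name": "servo_tool", "arguments": {
  "commands": [
    [[0,0,1,0],[0,0,2,0],[0,0,2,0]]
  ]
}}

```text
t: 34.78
tcp_pos: [0.5214, 0.0789, 0.0292]
orientation: [[-0.109, 0.994, -0.0], [0.994, 0.109, -0.0], [-0.0, -0.0, -1.0]]
contact_force: [1.2, -0.4, -3.0]
gripper_width: 0.691
```

Inserted without contact; release and inspect.

Request:
{"name": "servo_tool", "arguments": {
  "commands": [
    [[0,0,1,0],[0,0,1,0],[0,0,1,0],[0,0,1,0]]
  ],
  "hand": 92
}}

```text
t: 35.12
tcp_pos: [0.522, 0.079, 0.0288]
orientation: [[-0.109, 0.994, 0.001], [0.994, 0.109, 0.0], [0.0, 0.001, -1.0]]
contact_force: [0.3, -1.6, -0.2]
gripper_width: 0.921
```

Request:
{"name": "servo_tool", "arguments": {
  "commands": [
    [[0,0,-20,0],[0,0,-60,0],[0,0,-100,0],[0,0,-140,0],[40,0,-160,0]]
  ]
}}

```text
t: 35.53
tcp_pos: [0.5208, 0.1121, 0.1929]
orientation: [[-0.101, 0.995, 0.009], [0.995, 0.101, -0.001], [-0.002, 0.009, -1.0]]
contact_force: [0.9, 1.4, -0.2]
gripper_width: 0.917
```

Request:
{"name": "servo_tool", "arguments": {
  "commands": [
    [[40,0,-20,0],[80,0,-20,0],[80,0,-20,0],[80,0,-20,0]]
  ]
}}

```text
t: 35.87
tcp_pos: [0.5085, 0.1978, 0.2075]
orientation: [[-0.113, 0.994, 0.001], [0.994, 0.113, 0.0], [0.0, 0.001, -1.0]]
contact_force: [0.1, -0.2, -0.8]
gripper_width: 0.924
```

```bash
python3 look.py d4; python3 ov.py d4 225 40 190 145; python3 -c "
from h import *
snap('top','top_d4');im=snap('scene','sc_d4')
cv2.imwrite('pics/scd4z.png',cv2.resize(im[130:250,320:460],None,fx=5,fy=5,interpolation=cv2.INTER_CUBIC))"
```

```text
t35.87 [0.5085 0.1978 0.2075] 3.0813315281516442
```

View pics/d4.png

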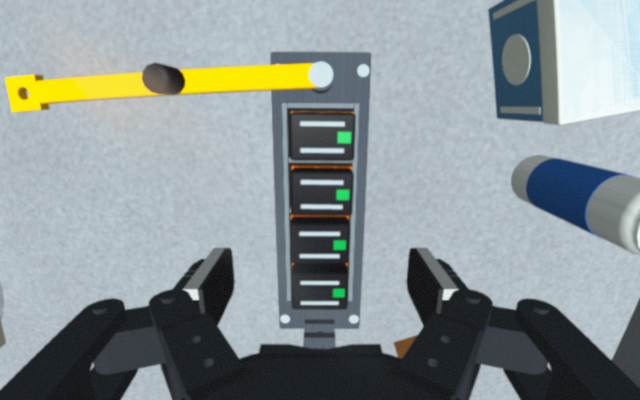

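View pics/scd4z.png

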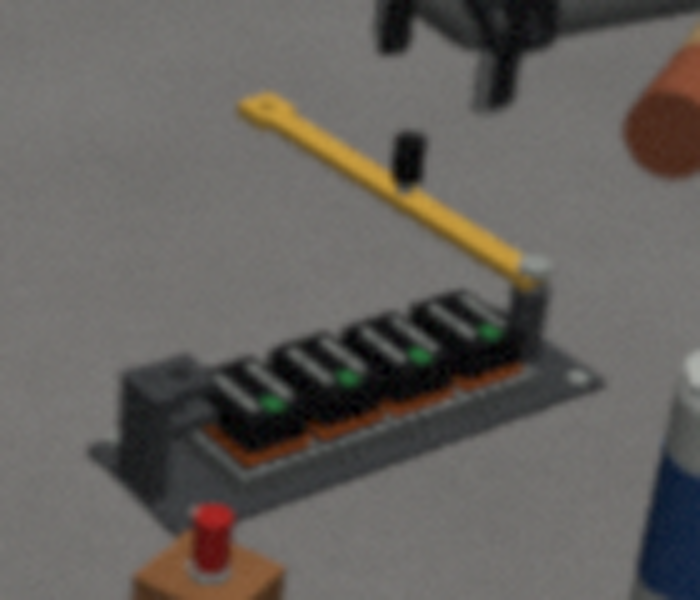

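View pics/d4_ov.png

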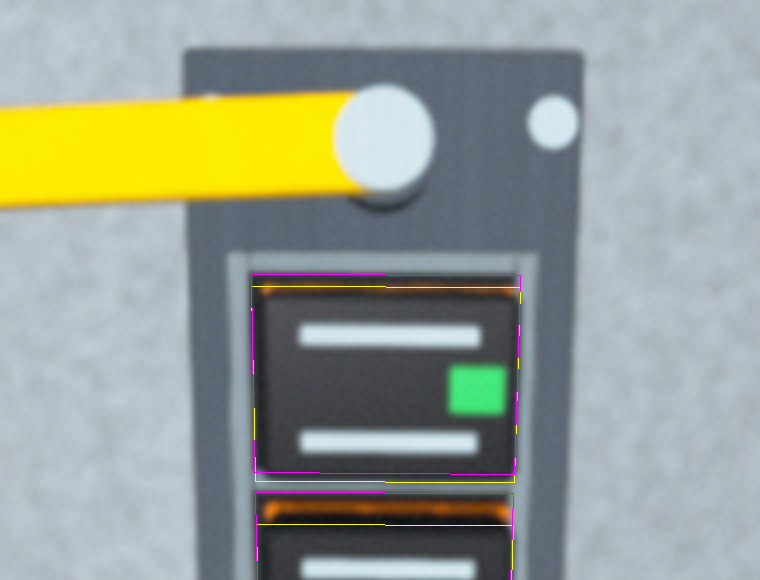

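```bash
cat > bars.py <<'E'
from h import *
import pickle,sys
f=sys.argv[1];st=pickle.load(open('st_%s.pkl'%f,'rb'));im=cv2.imread('pics/%s.png'%f)
hsv=cv2.cvtColor(im,cv2.COLOR_BGR2HSV);m=((hsv[...,2]>150)&(hsv[...,1]<60)).astype(np.uint8)
x0,x1,y0,y1=map(int,sys.argv[2:6]);mm=m*0;mm[y0:y1,x0:x1]=m[y0:y1,x0:x1]
k,l,s,c=cv2.connectedComponentsWithStats(mm)
a=.1086;R=np.array([[np.cos(a),-np.sin(a)],[np.sin(a),np.cos(a)]]);cc=np.array([.5127,.1607])
g=im.max(2).astype(float)
for i in range(1,k):
    if s[i,4]<60 or s[i,2]<20: continue
    ys,xs=np.nonzero(l==i); p=[np.array([s[i,0]-.5,np.mean(ys)]),np.array([s[i,0]+s[i,2]-.5,np.mean(ys)])]
    w=[R.T@(atz('wrist',q,.05,st)[:2]-cc) for q in p]
    print(np.round(c[i],1),'len %.1f'%(1000*np.linalg.norm(w[0]-w[1])),'mid mm',np.round((w[0]+w[1])*500,1))
E
python3 bars.py d4 290 350 115 310
```

```text
[322.2 123.5] len 40.6 mid mm [ 0.9 92.2]
[321.6 150. ] len 40.5 mid mm [ 0.6 68.3]
[321.6 182. ] len 41.5 mid mm [ 0.8 38.2]
[321.  206.2] len 40.4 mid mm [ 1.  14.3]
[319.1 233.5] len 40.5 mid mm [ -1.3 -13.9]
[319.1 255.5] len 41.3 mid mm [ -1.2 -37.7]
[319.2 282.5] len 40.4 mid mm [ -1.1 -68.4]
[319.3 302.5] len 40.2 mid mm [ -0.4 -92.3]
```

```bash
python3 - <<'E'
from h import *
import pickle
st=pickle.load(open('st_d4.pkl','rb'))
e=atz('wrist',(24,92),.066,st); print('eye',e, 'top cam',atz('top',(199,298),.066))
pv=np.array([.4984,.2920]); d=e[:2]-pv; print(np.linalg.norm(d),'knob',pv+d/np.linalg.norm(d)*.12, np.arctan2(d[1],d[0]))
for u in [(156,78),(160,78)]: print(atz('wrist',u,.106,st))
im=cv2.imread('pics/d4.png');cv2.imwrite('pics/d4k.png',cv2.resize(im[50:130,0:200],None,fx=4,fy=4,interpolation=cv2.INTER_CUBIC))
go(.380,.272,.15)
E
```

```text
eye [0.23811528 0.25442264 0.066     ] top cam [0.23450103 0.25312888 0.066     ]
0.2629832605834026 knob [0.37963135 0.27485334] -2.9982131013267432
[0.38010669 0.27431704 0.106     ]
[0.383074   0.27458335 0.106     ]
t36.02 from [0.5084 0.1946 0.2065] yaw1.679 -> shift [  90.9 -119.3   56.5] twist 0.000 rows 4 q6 105
```

View pics/d4k.png

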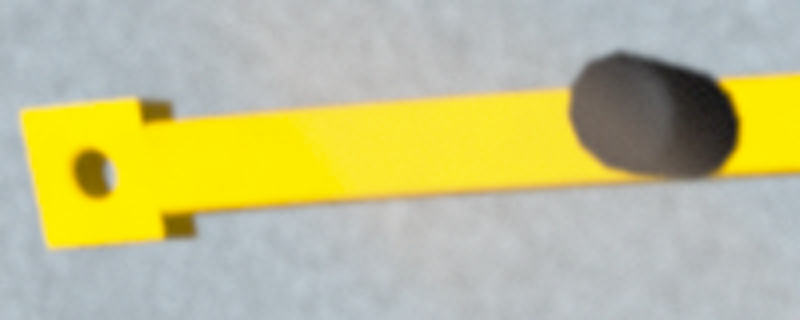

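Request:
{"name": "servo_tool", "arguments": {
  "commands": [
    [[25,-32,0,0],[50,-64,10,0],[75,-96,30,0],[93,-119,50,0],[93,-119,70,0]]
  ],
  "hand": 100
}}

```text
t: 36.43
tcp_pos: [0.3761, 0.2752, 0.136]
orientation: [[-0.112, 0.994, -0.003], [0.994, 0.112, 0.0], [0.001, -0.003, -1.0]]
contact_force: [0.0, 0.6, -0.1]
gripper_width: 0.999
```

Request:
{"name": "servo_tool", "arguments": {
  "commands": [
    [[0,0,0,0],[0,0,0,0],[0,0,0,0],[0,0,0,0]]
  ]
}}

```text
t: 36.77
tcp_pos: [0.3823, 0.2747, 0.1383]
orientation: [[-0.106, 0.994, 0.002], [0.994, 0.106, 0.001], [0.001, 0.002, -1.0]]
contact_force: [0.1, 0.3, 0.7]
gripper_width: 1.001
```

```bash
python3 look.py k1; python3 -c "
from h import *
go(.3796,.2745,.083)"
```

```text
t36.77 [0.3823 0.2747 0.1383] 0.19551516727679732
t36.82 from [0.3822 0.2749 0.1382] yaw1.677 -> shift [-0.1 -2.7 55.2] twist 0.000 rows 2 q6 120
```

View pics/k1.png

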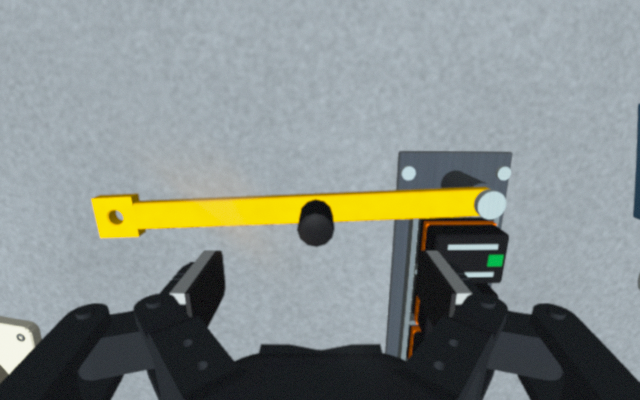

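```bash
python3 -c "
from h import *
print(intool((316,231),.0323),intool((320,240),0))
import pickle
st=pickle.load(open('st_k1.pkl','rb'));print(atz('wrist',(316,231),.106,st),atz('wrist',(116.5,216),.066,st),atz('wrist',(490,206),.074,st))"
```

```text
[ 0.00027453 -0.00292386  0.0323    ] [ 0.00833275 -0.00061981  0.        ]
[0.37943735 0.27475056 0.106     ] [0.23793897 0.25489589 0.066     ] [0.49566615 0.29237915 0.074     ]
```

Request:
{"name": "servo_tool", "arguments": {
  "commands": [
    [[0,-3,25,0],[0,-3,45,0],[0,-3,54,0],[0,-3,54,0],[0,-3,54,0]]
  ]
}}

```text
t: 37.23
tcp_pos: [0.3779, 0.2745, 0.0833]
orientation: [[-0.108, 0.994, -0.0], [0.994, 0.108, -0.0], [-0.0, -0.0, -1.0]]
contact_force: [0.7, 0.1, 0.1]
gripper_width: 1.002
```

Request:
{"name": "servo_tool", "arguments": {
  "commands": [
    [[0,0,0,0],[0,0,0,0],[0,0,0,0],[0,0,0,0],[0,0,0,0]]
  ],
  "hand": 10,
  "grip_force": 25
}}

```text
t: 37.65
tcp_pos: [0.3776, 0.2749, 0.0834]
orientation: [[-0.109, 0.994, 0.001], [0.994, 0.109, 0.001], [0.0, 0.001, -1.0]]
contact_force: [-0.0, 0.2, 0.5]
gripper_width: 0.3
```

Request:
{"name": "servo_tool", "arguments": {
  "commands": [
    [[0,0,0,0],[0,0,0,0],[0,0,0,0]]
  ]
}}

```text
t: 37.9
tcp_pos: [0.3794, 0.2753, 0.0838]
orientation: [[-0.108, 0.994, 0.004], [0.994, 0.108, 0.001], [0.001, 0.004, -1.0]]
contact_force: [5.1, 0.5, 0.9]
gripper_width: 0.243
```

```bash
cat > arc.py <<'E'
from h import *
import sys
# tool shifts for knob along arc; tool yaw constant
st=ctrl.state();R=np.array(st['orientation']);p=np.array(st['tcp_pos'])
pv=np.array([.4984,.2920]);f0=np.arctan2(*(p[:2]-pv)[::-1]);fe=-1.4622;
if f0>0: f0-=2*np.pi
print('t',st['t'],p,'w',st['gripper_width'],st['contact_force'],'bar',fe-f0,'r',np.linalg.norm(p[:2]-pv))
r=np.linalg.norm(p[:2]-pv)
n=int(sys.argv[1])
prev=None
for i in range(1,n+1):
    f=f0+(fe-f0)*i/n; q=pv+.12*np.array([np.cos(f),np.sin(f)])
    d=R[:2,:2].T@(q-p[:2])*1000
    base=np.zeros(2) if (i-1)%5==0 and i==1 else None
    if (i-1)%5==0: off=prev if prev is not None else np.zeros(2)
    print(i,np.round(d-off,0)); prev=d
E
python3 arc.py 15; python3 -c "
from h import *
snap('wrist','k2')"
```

```text
t 37.9 [0.37944298 0.27532289 0.08379944] w 0.243221699879242 [5.14816936 0.50946982 0.90556502] bar 1.5401060610869595 r 0.1201203476307493
1 [-12.   1.]
2 [-24.   3.]
3 [-36.   7.]
4 [-48.  12.]
5 [-58.  17.]
6 [-10.   7.]
7 [-20.  15.]
8 [-28.  24.]
9 [-36.  33.]
10 [-42.  44.]
11 [-5. 11.]
12 [-10.  23.]
13 [-13.  34.]
14 [-15.  47.]
15 [-15.  59.]
```

View pics/k2.png

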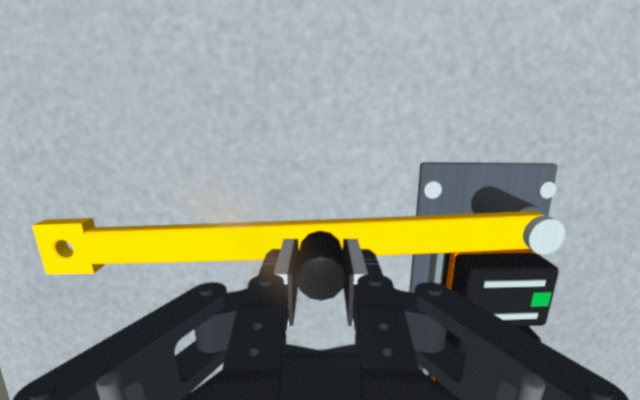

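Request:
{"name": "servo_tool", "arguments": {
  "commands": [
    [[-12,1,0,0],[-24,3,0,0],[-36,7,0,0],[-48,12,0,0],[-58,17,0,0]]
  ]
}}

```text
t: 38.37
tcp_pos: [0.4002, 0.2194, 0.0837]
orientation: [[-0.11, 0.994, -0.001], [0.994, 0.11, 0.003], [0.003, -0.001, -1.0]]
contact_force: [-2.6, 2.2, 5.9]
gripper_width: 0.245
```

Request:
{"name": "servo_tool", "arguments": {
  "commands": [
    [[-10,7,0,0],[-20,15,0,0],[-28,24,0,0],[-36,33,0,0],[-42,44,0,0]]
  ]
}}

```text
t: 38.78
tcp_pos: [0.4438, 0.1772, 0.0831]
orientation: [[-0.109, 0.994, -0.01], [0.994, 0.109, -0.008], [-0.007, -0.01, -1.0]]
contact_force: [-9.7, -12.2, 15.6]
gripper_width: 0.243
```

Request:
{"name": "servo_tool", "arguments": {
  "commands": [
    [[-5,11,0,0],[-9,21,0,0],[-11,29,0,0],[-12,34,0,0],[-12,34,0,0]]
  ]
}}

```text
t: 39.2
tcp_pos: [0.4823, 0.1667, 0.0825]
orientation: [[-0.105, 0.994, -0.004], [0.994, 0.105, -0.014], [-0.013, -0.005, -1.0]]
contact_force: [-3.1, -17.1, 8.5]
gripper_width: 0.248
```

Request:
{"name": "servo_tool", "arguments": {
  "commands": [
    [[0,0,0,0],[0,0,0,0],[0,0,0,0]]
  ]
}}

```text
t: 39.45
tcp_pos: [0.482, 0.1668, 0.0825]
orientation: [[-0.105, 0.994, -0.004], [0.994, 0.105, -0.014], [-0.013, -0.005, -1.0]]
contact_force: [-2.4, -18.1, 7.4]
gripper_width: 0.248
```

```bash
python3 arc.py 5; python3 look.py k3
```

```text
t 39.45 [0.48195195 0.1667689  0.08246428] w 0.24815456381057913 [ -2.37804563 -18.10371251   7.4250041 ] bar 0.23919035140964118 r 0.1263066364547206
1 [5. 7.]
2 [ 4. 13.]
3 [ 3. 18.]
4 [ 3. 24.]
5 [ 3. 30.]
t39.45 [0.482  0.1668 0.0825] 0.10914781271416217
```

View pics/k3.png

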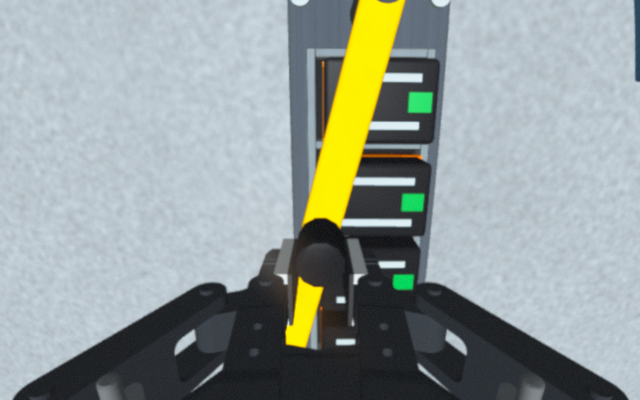

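Request:
{"name": "servo_tool", "arguments": {
  "commands": [
    [[0,0,0,0],[0,0,0,0],[0,0,0,0],[0,0,0,0]]
  ],
  "hand": 45
}}

```text
t: 39.83
tcp_pos: [0.4838, 0.1739, 0.0828]
orientation: [[-0.109, 0.994, -0.0], [0.994, 0.109, 0.0], [0.0, -0.0, -1.0]]
contact_force: [0.3, -0.6, -0.2]
gripper_width: 0.449
```

```bash
python3 arc.py 5; python3 look.py k4
```

```text
t 39.8333 [0.48378937 0.17394222 0.08280632] w 0.44923335869213016 [ 0.31733299 -0.64827594 -0.24617969] bar 0.23172851949074547 r 0.11895843937326359
1 [-2.  5.]
2 [-3. 11.]
3 [-4. 16.]
4 [-4. 22.]
5 [-4. 27.]
t39.83 [0.4838 0.1739 0.0828] 0.19553563924342565
```

View pics/k4.png

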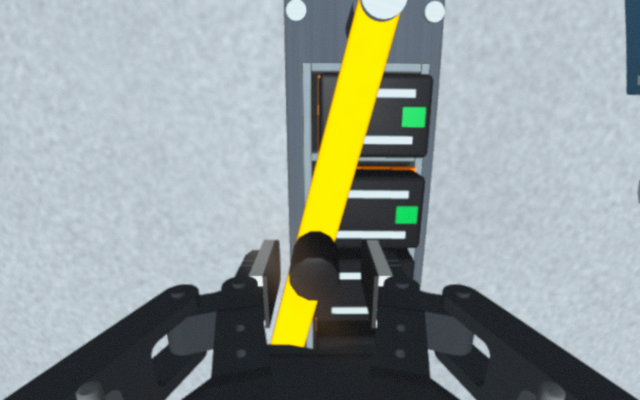

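Request:
{"name": "servo_tool", "arguments": {
  "commands": [
    [[0,0,0,0],[0,0,0,0],[0,0,0,0],[0,0,0,0],[0,0,0,0]]
  ],
  "hand": 10,
  "grip_force": 25
}}

```text
t: 40.3
tcp_pos: [0.4837, 0.1738, 0.0829]
orientation: [[-0.109, 0.994, -0.001], [0.994, 0.109, 0.0], [0.0, -0.001, -1.0]]
contact_force: [-1.3, -0.2, 0.9]
gripper_width: 0.248
```

Request:
{"name": "servo_tool", "arguments": {
  "commands": [
    [[-2,5,0,0],[-3,11,0,0],[-4,16,0,0],[-4,22,0,0],[-4,27,0,0]]
  ]
}}

```text
t: 40.72
tcp_pos: [0.5119, 0.1713, 0.0829]
orientation: [[-0.108, 0.994, -0.0], [0.994, 0.108, -0.003], [-0.003, -0.0, -1.0]]
contact_force: [-3.6, -5.6, 4.2]
gripper_width: 0.244
```

Request:
{"name": "servo_tool", "arguments": {
  "commands": [
    [[0,0,0,0],[0,0,0,0],[0,0,0,0],[0,0,0,0]]
  ]
}}

```text
t: 41.05
tcp_pos: [0.5121, 0.1712, 0.0829]
orientation: [[-0.107, 0.994, 0.002], [0.994, 0.107, -0.003], [-0.003, 0.001, -1.0]]
contact_force: [0.4, -5.6, 1.3]
gripper_width: 0.247
```

```bash
python3 arc.py 1; python3 look.py k5
```

```text
t 41.05 [0.51211215 0.17123401 0.0829132 ] w 0.24748889292502796 [ 0.43460634 -5.64362705  1.26623724] bar -0.004462640998167844 r 0.12154195961272131
1 [ 2. -1.]
t41.05 [0.5121 0.1712 0.0829] 0.19341439681456168
```

View pics/k5.png

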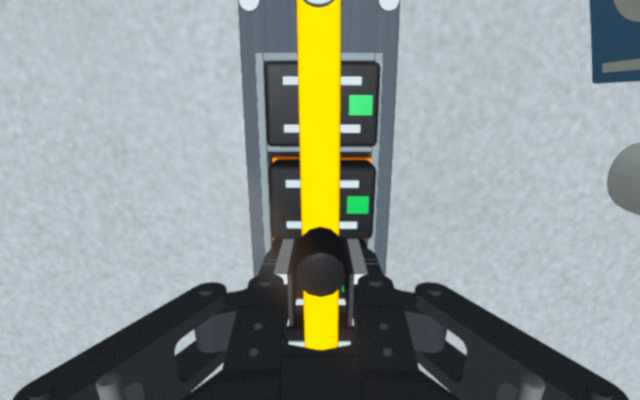

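Request:
{"name": "servo_tool", "arguments": {
  "commands": [
    [[0,0,0,0],[0,0,0,0],[0,0,0,0],[0,0,0,0]]
  ],
  "hand": 60
}}

```text
t: 41.43
tcp_pos: [0.5115, 0.1731, 0.0829]
orientation: [[-0.109, 0.994, 0.0], [0.994, 0.109, 0.001], [0.001, 0.001, -1.0]]
contact_force: [-0.1, -0.4, 0.5]
gripper_width: 0.6
```

Request:
{"name": "servo_tool", "arguments": {
  "commands": [
    [[0,0,-20,0],[0,0,-50,0],[0,0,-90,0],[-30,0,-110,0],[-70,0,-115,0]]
  ]
}}

```text
t: 41.85
tcp_pos: [0.5218, 0.1057, 0.203]
orientation: [[-0.115, 0.993, 0.01], [0.993, 0.115, 0.003], [0.002, 0.01, -1.0]]
contact_force: [2.2, -0.5, -0.2]
gripper_width: 0.599
```

Request:
{"name": "servo_tool", "arguments": {
  "commands": [
    [[-40,0,0,0],[-80,0,0,0],[-120,0,0,0],[-140,0,0,0],[-140,0,0,0]]
  ]
}}

```text
t: 42.27
tcp_pos: [0.5346, -0.0401, 0.198]
orientation: [[-0.103, 0.995, 0.001], [0.995, 0.103, -0.001], [-0.001, 0.001, -1.0]]
contact_force: [-0.2, 0.1, -0.2]
gripper_width: 0.6
```

Request:
{"name": "servo_tool", "arguments": {
  "commands": [
    [[0,0,0,0],[0,0,0,0],[0,0,0,0],[0,0,0,0]]
  ]
}}

```text
t: 42.6
tcp_pos: [0.534, -0.0347, 0.1979]
orientation: [[-0.111, 0.994, -0.0], [0.994, 0.111, 0.0], [0.0, -0.0, -1.0]]
contact_force: [-0.8, -0.2, -0.6]
gripper_width: 0.598
```

```bash
python3 look.py p1; python3 -c "
from h import *
im=cv2.imread('pics/p1.png');u=proj('wrist',[.5268,.0297,.076]);print(u)
a,b=int(u[0])-50,max(0,int(u[1])-50);cv2.imwrite('pics/p1z.png',cv2.resize(im[b:b+100,a:a+100],None,fx=6,fy=6,interpolation=cv2.INTER_CUBIC));print(a,b)"
```

```text
t42.60 [ 0.534  -0.0347  0.1979] 0.13575638698529008
[320.73624821 112.59513073]
270 62
```

View pics/p1.png

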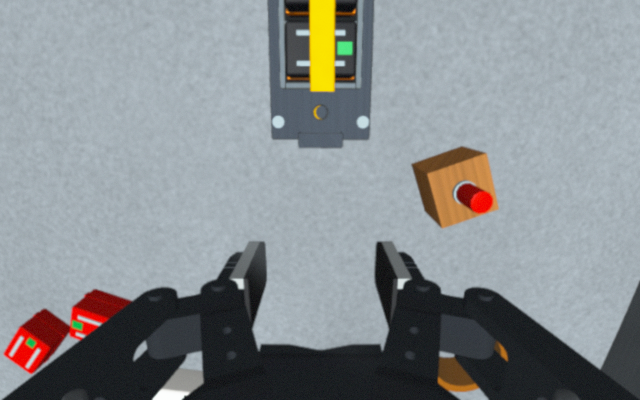

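View pics/p1z.png

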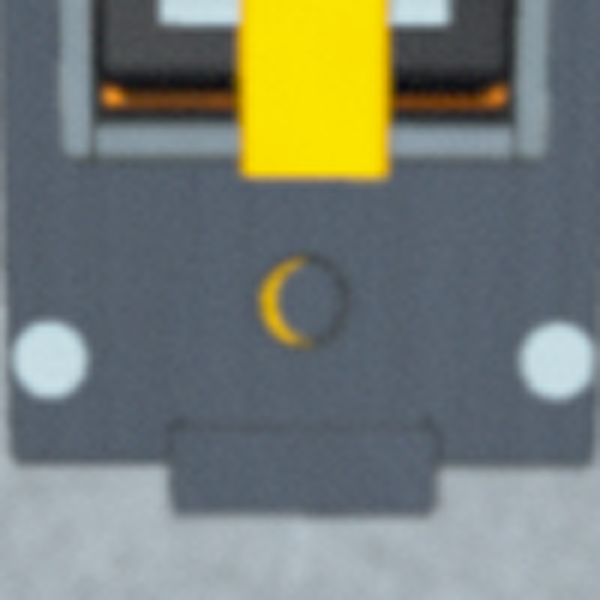

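```bash
python3 - <<'E'
from h import *
import pickle
st=pickle.load(open('st_p1.pkl','rb'));s1=pickle.load(open('st1.pkl','rb'));s4=pickle.load(open('st_a1.pkl','rb'))
im=cv2.imread('pics/p1.png');hsv=cv2.cvtColor(im,cv2.COLOR_BGR2HSV)
cv2.imwrite('pics/p1p.png',cv2.resize(im[140:235,400:510],None,fx=6,fy=6,interpolation=cv2.INTER_CUBIC))
im=cv2.imread('pics/a1.png')
cv2.imwrite('pics/a1p.png',cv2.resize(im[0:90,340:490],None,fx=5,fy=5,interpolation=cv2.INTER_CUBIC))
E
```

```text
(no output)
```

View pics/p1p.png

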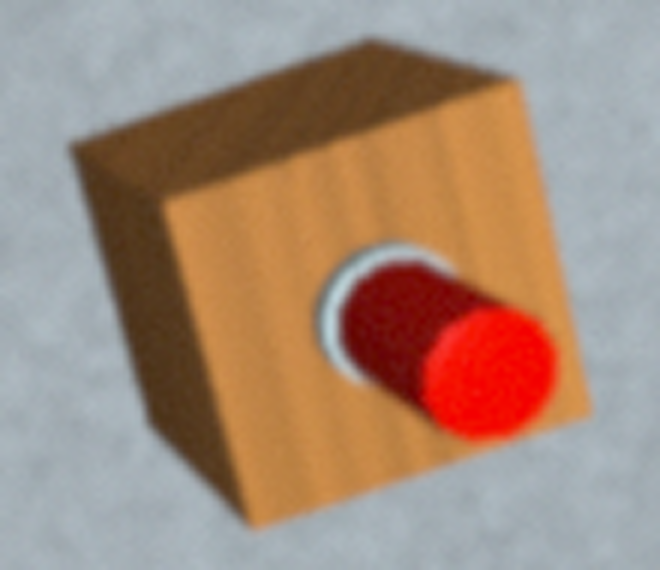

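View pics/a1p.png

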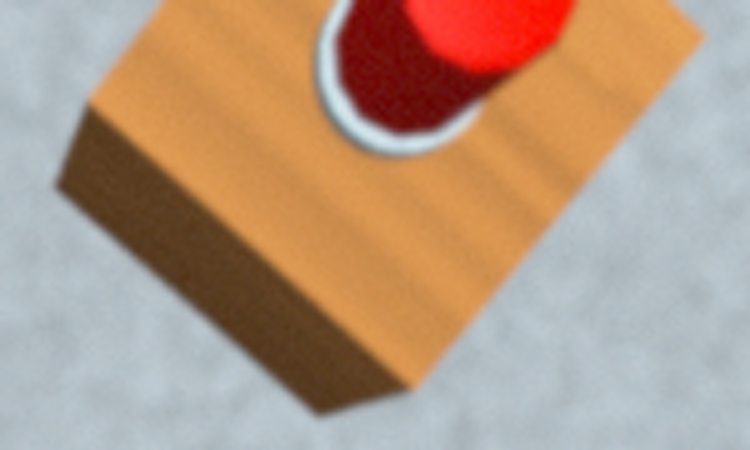

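```bash
python3 - <<'E'
from h import *
import pickle
st=pickle.load(open('st_p1.pkl','rb'));s4=pickle.load(open('st_a1.pkl','rb'))
print(atz('wrist',(481.3,202.2),.090,st),atz('wrist',(464,191.3),.058,st))
print(atz('wrist',(340+490/5-0,5/5-1),.090,s4))
print('top',atz('top',(295.5,157),.09))
go(.664,-.026,.15,np.pi/2+.1086)
E
```

```text
[ 0.66441787 -0.02468295  0.09      ] [ 0.66348315 -0.02381322  0.058     ]
[ 0.66388247 -0.02668781  0.09      ]
top [ 0.66190609 -0.02666346  0.09      ]
t42.65 from [ 0.5341 -0.0348  0.1979] yaw1.682 -> shift [ -5.7 130.1  47.9] twist 0.003 rows 4 q6 80
```

Request:
{"name": "servo_tool", "arguments": {
  "commands": [
    [[-1,35,0,0],[-2,70,10,0],[-3,105,20,0],[-4,125,35,0],[-4,130,46,0]]
  ]
}}

```text
t: 43.07
tcp_pos: [0.6665, -0.0244, 0.1498]
orientation: [[-0.111, 0.994, 0.001], [0.994, 0.111, 0.0], [0.0, 0.001, -1.0]]
contact_force: [-0.5, -0.7, -0.3]
gripper_width: 0.6
```

Request:
{"name": "servo_tool", "arguments": {
  "commands": [
    [[0,0,0,0],[0,0,0,0],[0,0,0,0],[0,0,0,0],[0,0,0,0]]
  ]
}}

```text
t: 43.48
tcp_pos: [0.6636, -0.0261, 0.1538]
orientation: [[-0.109, 0.994, 0.002], [0.994, 0.109, -0.0], [-0.0, 0.002, -1.0]]
contact_force: [-0.6, -0.2, 0.3]
gripper_width: 0.596
```

```bash
python3 look.py p2; python3 - <<'E'
from h import *
im=cv2.imread('pics/p2.png').astype(int)
m=((im[...,2]>200)&(im[...,1]<60)).astype(np.uint8);m[:, :250]=0;m[:,400:]=0
x,y,w,h=cv2.boundingRect(m);print(x,y,w,h);c=(x+w/2-.5,y+h/2-.5)
import pickle;st=pickle.load(open('st_p2.pkl','rb'));p=atz('wrist',c,.09,st);print(p)
go(p[0],p[1],.0625)
E
```

```text
t43.48 [ 0.6636 -0.0261  0.1538] 0.3371519924515162
309 199 28 26
[ 0.66454143 -0.02411516  0.09      ]
t43.53 from [ 0.6637 -0.0261  0.1537] yaw1.680 -> shift [ 2.   0.9 91.2] twist 0.000 rows 3 q6 82
```

View pics/p2.png

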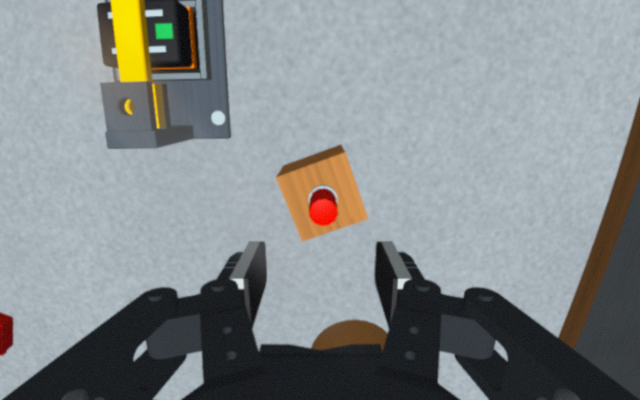

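Request:
{"name": "servo_tool", "arguments": {
  "commands": [
    [[2,1,35,0],[2,1,65,0],[2,1,82,0],[2,1,90,0],[2,1,91,0]]
  ]
}}

```text
t: 43.95
tcp_pos: [0.663, -0.024, 0.0593]
orientation: [[-0.109, 0.994, -0.004], [0.994, 0.109, 0.0], [0.0, -0.004, -1.0]]
contact_force: [-1.6, 0.2, -0.6]
gripper_width: 0.6
```

Request:
{"name": "servo_tool", "arguments": {
  "commands": [
    [[0,0,0,0],[0,0,0,0],[0,0,0,0],[0,0,0,0],[0,0,0,0]]
  ]
}}

```text
t: 44.37
tcp_pos: [0.6653, -0.0239, 0.0623]
orientation: [[-0.109, 0.994, 0.002], [0.994, 0.109, -0.0], [-0.0, 0.002, -1.0]]
contact_force: [0.0, 0.7, 1.0]
gripper_width: 0.598
```

Request:
{"name": "servo_tool", "arguments": {
  "commands": [
    [[0,0,0,0],[0,0,0,0],[0,0,0,0],[0,0,0,0],[0,0,0,0]]
  ],
  "hand": 5,
  "grip_force": 40
}}

```text
t: 44.78
tcp_pos: [0.6647, -0.0239, 0.0613]
orientation: [[-0.109, 0.994, 0.0], [0.994, 0.109, -0.0], [-0.0, 0.0, -1.0]]
contact_force: [-0.7, -0.2, 1.7]
gripper_width: 0.216
```

Request:
{"name": "servo_tool", "arguments": {
  "commands": [
    [[0,0,0,0],[0,0,0,0]]
  ]
}}

```text
t: 44.95
tcp_pos: [0.6647, -0.0239, 0.0613]
orientation: [[-0.109, 0.994, 0.0], [0.994, 0.109, -0.0], [-0.0, 0.0, -1.0]]
contact_force: [0.0, -0.3, 3.0]
gripper_width: 0.219
```

```bash
python3 look.py p3
```

```text
t44.95 [ 0.6647 -0.0239  0.0613] 0.06804923194620338
```

View pics/p3.png

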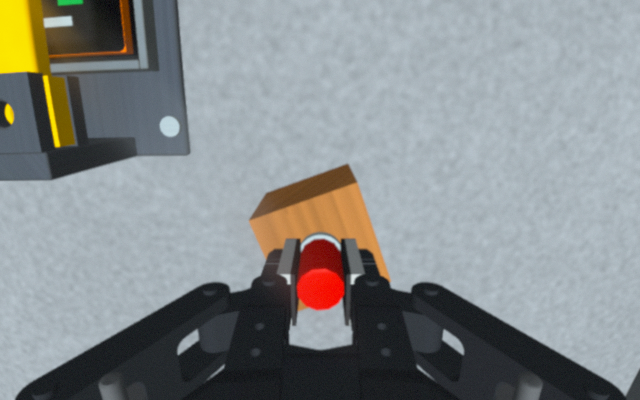

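Request:
{"name": "servo_tool", "arguments": {
  "commands": [
    [[0,0,-10,0],[0,0,-25,0],[0,0,-50,0],[0,0,-80,0],[0,0,-95,0]]
  ]
}}

```text
t: 45.42
tcp_pos: [0.6657, -0.0239, 0.1598]
orientation: [[-0.109, 0.994, 0.004], [0.994, 0.109, -0.0], [-0.001, 0.004, -1.0]]
contact_force: [1.6, -0.1, -0.4]
gripper_width: 0.217
```

Request:
{"name": "servo_tool", "arguments": {
  "commands": [
    [[0,0,0,0],[0,0,0,0],[0,0,0,0]]
  ]
}}

```text
t: 45.67
tcp_pos: [0.6637, -0.0239, 0.1547]
orientation: [[-0.109, 0.994, -0.002], [0.994, 0.109, 0.0], [0.0, -0.002, -1.0]]
contact_force: [-0.9, -0.3, -0.5]
gripper_width: 0.222
```

```bash
python3 look.py p4; python3 - <<'E'
from h import *
for f in('p3','p4'):
    im=cv2.imread('pics/%s.png'%f).astype(int)
    m=((im[...,2]>215)&(im[...,1]<60)&(im[...,0]<60)).astype(np.uint8);m[:, :250]=0;m[:,400:]=0
    x,y,w,h=cv2.boundingRect(m);print(x,y,w,h,'tool',intool((x+w/2-.5,y+h-w/2-.5),-.0287))
go(.5268,.0297,.15,np.pi/2+.1086)
E
```

```text
t45.67 [ 0.6637 -0.0239  0.1547] 1.124414648793507
298 269 45 40 tool [ 0.00081953 -0.00060732 -0.0287    ]
298 269 45 40 tool [ 0.00081953 -0.00060732 -0.0287    ]
t45.72 from [ 0.6633 -0.0238  0.154 ] yaw1.680 -> shift [  68.1 -129.9    4.5] twist 0.000 rows 4 q6 82
```

View pics/p4.png

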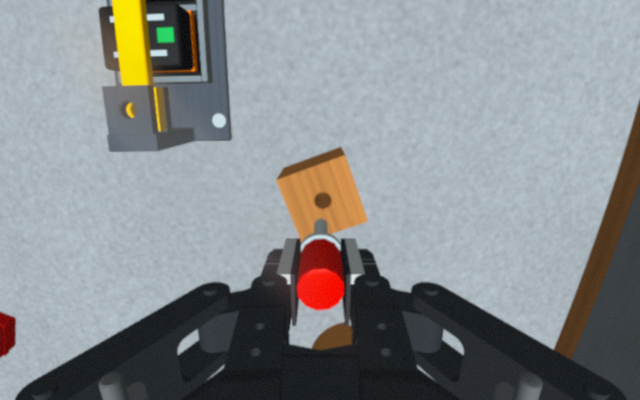

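Request:
{"name": "servo_tool", "arguments": {
  "commands": [
    [[17,-32,0,0],[34,-65,0,0],[51,-98,0,0],[63,-122,0,0],[67,-129,4,0]]
  ]
}}

```text
t: 46.13
tcp_pos: [0.5237, 0.0297, 0.1506]
orientation: [[-0.11, 0.994, -0.006], [0.994, 0.11, 0.0], [0.001, -0.006, -1.0]]
contact_force: [-0.3, 0.5, -0.2]
gripper_width: 0.221
```

Request:
{"name": "servo_tool", "arguments": {
  "commands": [
    [[0,0,0,0],[0,0,0,0],[0,0,0,0],[0,0,0,0],[0,0,0,0]]
  ]
}}

```text
t: 46.55
tcp_pos: [0.5299, 0.0283, 0.1516]
orientation: [[-0.108, 0.994, 0.0], [0.994, 0.108, -0.0], [-0.0, 0.0, -1.0]]
contact_force: [-0.2, -1.0, -0.9]
gripper_width: 0.219
```

```bash
python3 look.py p5; python3 - <<'E'
from h import *
import pickle
s=pickle.load(open('st_p1.pkl','rb'));c=atz('wrist',(320.5,112),.076,s);print('clevis',c)
go(c[0],c[1],.135,np.pi/2+.1086)
im=cv2.imread('pics/p5.png');cv2.imwrite('pics/p5z.png',cv2.resize(im[180:300,260:380],None,fx=5,fy=5,interpolation=cv2.INTER_CUBIC))
E
```

```text
t46.55 [0.5299 0.0283 0.1516] 0.27699149211548274
clevis [0.52648947 0.0302453  0.076     ]
t46.60 from [0.5298 0.0283 0.1517] yaw1.679 -> shift [ 2.3 -3.1 16.7] twist -0.000 rows 1 q6 87
```

View pics/p5z.png

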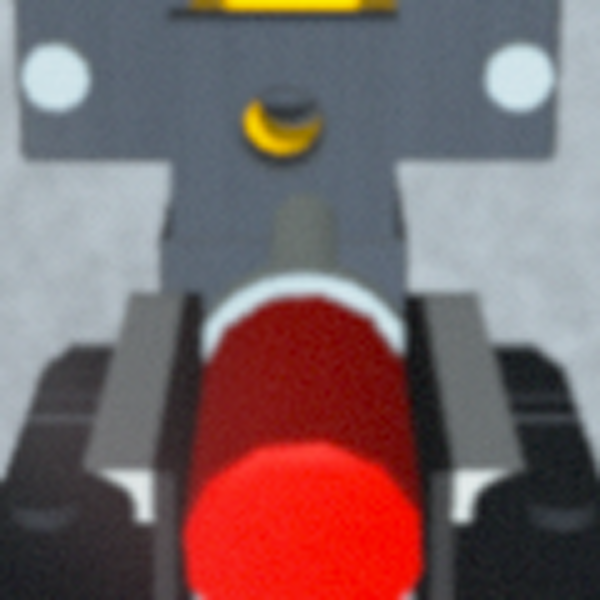

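```bash
python3 - <<'E'
from h import *
print(intool((316.4,204.4),.0756),'tip far edge',intool((320.6,218.7),.0553),'flange',intool((320,235),.0073))
E
```

```text
[ 0.00325939 -0.00316151  0.0756    ] tip far edge [-0.00025046 -0.00025087  0.0553    ] flange [ 0.00791773 -0.00062261  0.0073    ]
```

Request:
{"name": "servo_tool", "arguments": {
  "commands": [
    [[2,-1.5,5,0],[4.5,-2.8,10,0],[4.5,-2.8,15,0],[4.5,-2.8,17,0],[4.5,-2.8,17,0]]
  ]
}}

```text
t: 47.02
tcp_pos: [0.525, 0.0329, 0.1339]
orientation: [[-0.109, 0.994, -0.002], [0.994, 0.109, -0.0], [0.0, -0.002, -1.0]]
contact_force: [-0.9, 0.4, -0.9]
gripper_width: 0.217
```

Request:
{"name": "servo_tool", "arguments": {
  "commands": [
    [[0,0,0,0],[0,0,0,0],[0,0,0,0],[0,0,0,0],[0,0,0,0]]
  ]
}}

```text
t: 47.43
tcp_pos: [0.5259, 0.0328, 0.1352]
orientation: [[-0.109, 0.994, 0.0], [0.994, 0.109, 0.0], [-0.0, 0.0, -1.0]]
contact_force: [0.3, -0.1, 0.3]
gripper_width: 0.221
```

```bash
python3 look.py p6; python3 - <<'E'
from h import *
im=cv2.imread('pics/p6.png');cv2.imwrite('pics/p6z.png',cv2.resize(im[180:300,260:380],None,fx=5,fy=5,interpolation=cv2.INTER_CUBIC))
E
```

```text
t47.43 [0.5259 0.0328 0.1352] 0.06927415785351008
```

View pics/p6z.png

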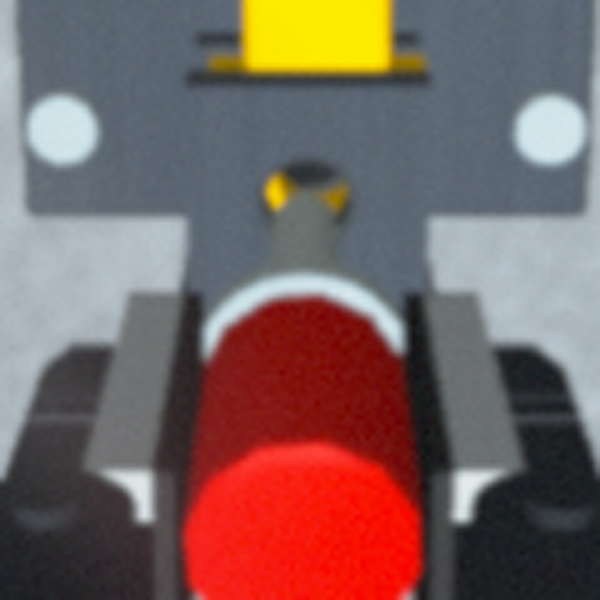

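Request:
{"name": "servo_tool", "arguments": {
  "commands": [
    [[-0.5,0.5,2,0],[-0.5,0.5,5,0],[-0.5,0.5,8,0],[-0.5,0.5,11,0],[-0.5,0.5,14,0]]
  ]
}}

```text
t: 47.9
tcp_pos: [0.5261, 0.0324, 0.1204]
orientation: [[-0.109, 0.994, -0.0], [0.994, 0.109, -0.0], [0.0, -0.0, -1.0]]
contact_force: [0.5, 0.2, -1.0]
gripper_width: 0.221
```

```bash
python3 look.py p7; python3 - <<'E'
from h import *
im=cv2.imread('pics/p7.png');cv2.imwrite('pics/p7z.png',cv2.resize(im[180:300,260:380],None,fx=5,fy=5,interpolation=cv2.INTER_CUBIC))
E
```

```text
t47.90 [0.5261 0.0324 0.1204] 4.944539580783305
```

View pics/p7z.png

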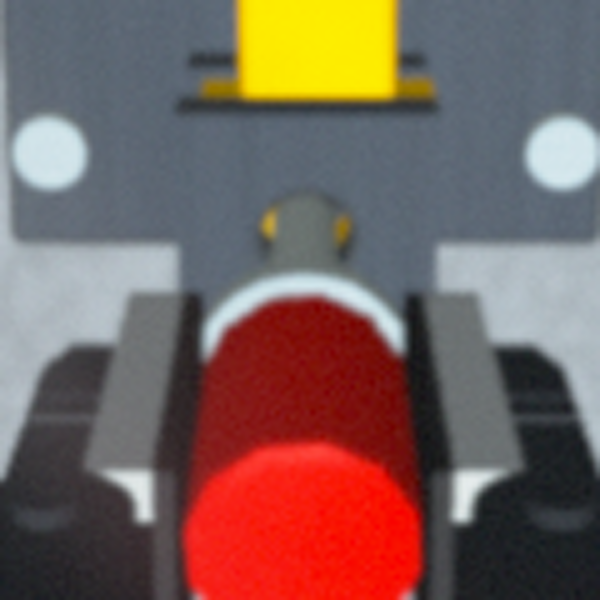

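Request:
{"name": "servo_tool", "arguments": {
  "commands": [
    [[0,0,3,0],[0,0,6,0],[0,0,9,0],[0,0,12,0],[0,0,15,0]]
  ]
}}

```text
t: 48.37
tcp_pos: [0.5266, 0.0324, 0.1058]
orientation: [[-0.109, 0.994, 0.001], [0.994, 0.109, -0.0], [-0.0, 0.001, -1.0]]
contact_force: [0.1, 0.3, 0.1]
gripper_width: 0.22
```

Request:
{"name": "servo_tool", "arguments": {
  "commands": [
    [[0,0,3,0],[0,0,6,0],[0,0,9,0],[0,0,12,0],[0,0,14,0]]
  ]
}}

```text
t: 48.78
tcp_pos: [0.5262, 0.0324, 0.0915]
orientation: [[-0.109, 0.994, -0.0], [0.994, 0.109, -0.0], [-0.0, -0.0, -1.0]]
contact_force: [1.2, -0.6, 0.0]
gripper_width: 0.218
```

Request:
{"name": "servo_tool", "arguments": {
  "commands": [
    [[0,0,2,0],[0,0,4,0],[0,0,6,0],[0,0,6,0]]
  ]
}}

```text
t: 49.12
tcp_pos: [0.526, 0.0324, 0.0855]
orientation: [[-0.109, 0.994, -0.001], [0.994, 0.109, -0.0], [-0.0, -0.001, -1.0]]
contact_force: [-0.0, -0.4, -0.5]
gripper_width: 0.223
```

```bash
python3 look.py p8
```

```text
t49.12 [0.526  0.0324 0.0855] 0.5002594017671248
```

View pics/p8.png

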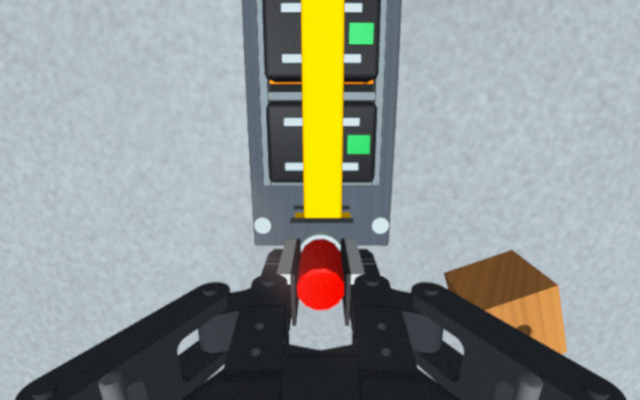

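Request:
{"name": "servo_tool", "arguments": {
  "commands": [
    [[0,0,1,0],[0,0,2,0],[0,0,2,0],[0,0,2.5,0],[0,0,2.5,0]]
  ]
}}

```text
t: 49.58
tcp_pos: [0.5262, 0.0324, 0.0834]
orientation: [[-0.109, 0.994, -0.0], [0.994, 0.109, 0.0], [0.0, -0.0, -1.0]]
contact_force: [-0.4, -0.2, -1.2]
gripper_width: 0.217
```

Request:
{"name": "servo_tool", "arguments": {
  "commands": [
    [[0,0,0,0],[0,0,0,0],[0,0,0,0],[0,0,0,0],[0,0,0,0]]
  ],
  "hand": 60
}}

```text
t: 50.0
tcp_pos: [0.5264, 0.0324, 0.0835]
orientation: [[-0.109, 0.994, 0.0], [0.994, 0.109, -0.0], [-0.0, 0.0, -1.0]]
contact_force: [0.1, 0.9, -0.2]
gripper_width: 0.602
```

Request:
{"name": "servo_tool", "arguments": {
  "commands": [
    [[0,0,-15,0],[0,0,-40,0],[0,0,-80,0],[0,0,-110,0],[-40,0,-120,0]]
  ]
}}

```text
t: 50.42
tcp_pos: [0.5332, -0.0025, 0.209]
orientation: [[-0.117, 0.993, 0.009], [0.993, 0.117, 0.003], [0.002, 0.009, -1.0]]
contact_force: [2.1, -0.5, 0.5]
gripper_width: 0.6
```

Request:
{"name": "servo_tool", "arguments": {
  "commands": [
    [[-30,0,0,0],[-30,0,0,0],[-30,0,0,0],[-30,0,0,0],[-30,0,0,0]]
  ]
}}

```text
t: 50.83
tcp_pos: [0.5334, -0.0364, 0.2029]
orientation: [[-0.11, 0.994, -0.001], [0.994, 0.11, 0.0], [0.001, -0.001, -1.0]]
contact_force: [-0.8, 0.7, -0.1]
gripper_width: 0.6
```

```bash
python3 look.py p9; python3 - <<'E'
from h import *
im=cv2.imread('pics/p9.png');u=proj('wrist',[.5266,.03,.076]);print(u)
a,b=int(u[0])-50,max(0,int(u[1])-50);cv2.imwrite('pics/p9z.png',cv2.resize(im[b:b+100,a:a+100],None,fx=6,fy=6,interpolation=cv2.INTER_CUBIC));print(a,b)
snap('top','top9');s=snap('scene','sc9')
cv2.imwrite('pics/sc9z.png',cv2.resize(s[130:270,190:460],None,fx=2.9,fy=4,interpolation=cv2.INTER_CUBIC))
E
```

```text
t50.83 [ 0.5334 -0.0364  0.2029] 0.5191557317559221
[321.63061816 110.44246812]
271 60
```

View pics/p9.png

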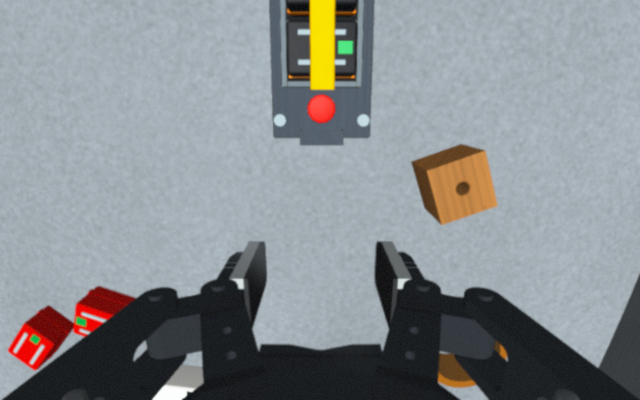

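View pics/p9z.png

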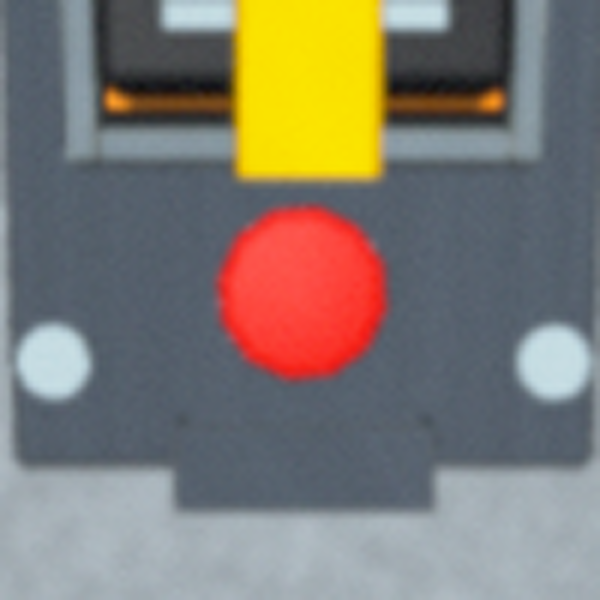

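View pics/sc9z.png

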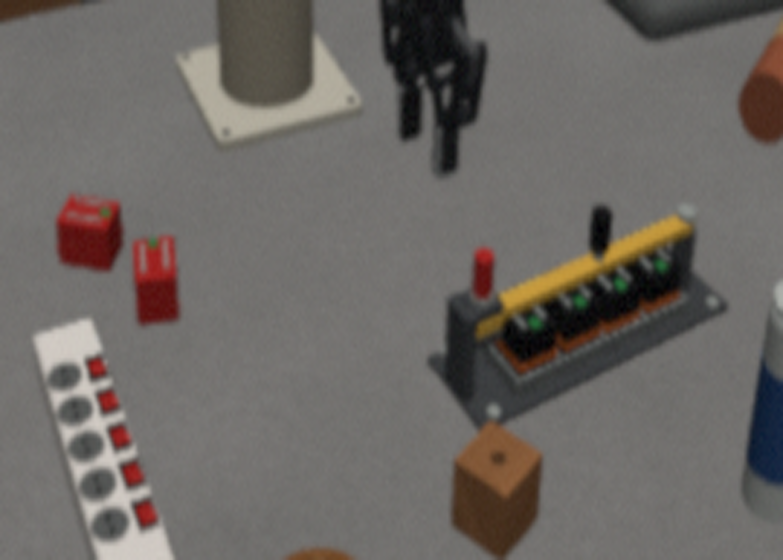

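```bash
python3 -c "
from h import *
s=ctrl.state();print(s['t'],np.abs(s['joint_vel']).max(),s['contact_force'])
print(ctrl.finish_job())"
```

```text
50.9833 0.2086963396834566 [-0.15198157 -0.50047174 -0.84223171]
the job is handed in; nothing more can be done
None
```

I finished the whole job and handed it in at about 51 s of robot time, well inside the 184 s limit. The hand-in gives no verdict, so I only have my own checks.

- **Switches:** one drag along the row folded all five. I checked this from above right after the drag, and again in the last scene picture.
- **Packs:** all four are in wells. Before I swung the bar, their contact strips measured 40–41 mm long and about 23.9 mm apart on every pack, so all four sit level at the same height. They were within about 1.3 mm of the row line. The last pictures show no change.
- **One pack went in badly:** the second pack first landed tilted on a divider. I freed it with two nudges from the closed fingertips, and the later picture showed it seated.
- **Bar:** it ended slightly past across, about 2.5 mm at the eye (around −0.01 rad, limit 0.015). The pin still went through without noticeable force. In the last top view the bar looked closer to centre, but I did not measure its angle again.
- **Pin:** the tool was at 83.4 mm when I let go, and 83.3 mm means the flange is on the ear. In the last picture the grip is centred over the hole to within about 1 mm and looks upright.
- **Bystanders:** I never touched the spray can, tape roll or gift box; I did not measure their positions again at the end.

My first pack position readings were off by 2–4 mm, because I had the height of a held pack in the gripper wrong. I corrected this before placing the last two packs, and both went in without contact.

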